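Pack wheel chocks head to tail and wedge the row tight

ROBOT

A 6-joint arm with a two-finger parallel gripper is mounted at the origin on the work surface. World frame = base frame: x ahead of the robot, y to its left, z up, the work surface at z = 0. Lengths are in mm, angles in rad, forces in N, time in s.
With the tool pointing down it reaches from about 275 to 1000 mm from the base axis. Payload 8.4 kg.
Tool frame: the origin (TCP) lies at the very end of the fingers, on their centre line; the grasp point (between the pads) lies 19 mm behind it (r.pinch_z is the distance from the TCP to the grasp point, in mm); z points along the fingers, y is the direction in which the jaws open and shut (so a half turn about z gives the same grasp; the last joint's range is limited). The gripper opens to 85 mm and grips with 20 to 120 N. Pads are 22 mm wide; open, the fingers measure 114 mm over their backs; the gripper's body (76 mm by 85 mm) begins 54 mm behind the grasp point. The pads swing forward as they close: fully open they stand 13 mm farther back than shut.
Start: joints at [1.21, 0.353, 1.633, -0, 1.155, -0.002], TCP at [219.468, 585.202, 231.281] pointing down, gripper open.
Joint ranges: [-2.63, 2.63], [-0.92, 2.1], [0.06, 2.66], [-1.3, 4.44], [0, 2.69], [-3.02, 3.02]. Speed limits (rad/s): [2.22, 2.22, 2.79, 3.14, 3.14, 3.14].

INTERFACE

Orientations are given as [roll, pitch, yaw] about the fixed x, y, z axes, in that order (R = Rz(yaw) Ry(pitch) Rx(roll)).
In Python, from rig import r, optics gives the robot as it stands.
- The arm moves only by the shell command python3 -m creep 'ROWS' [FORCE]. ROWS is JSON, a list of rows, each an object with "dp": the shift along the tool's x, y, z in mm, a list of three; "angular": the turn, a rotation vector about the tool's x, y, z in rad, a list of three; "fingers": the finger opening in mm, from 0 to 85.4. In form: [{"dp": [dx, dy, dz], "angular": [wx, wy, wz], "fingers": fingers}, ...]. A call has 1 to 5 rows; each row is the pose to reach, as a shift and turn from the pose commanded when the call began, along the tool's axes at that moment; what a row does not reach only later rows make up. A row lasts 1/12 s, in which the tool goes at most 41.7 mm and 7.16 degrees, less where a joint would pass 70% of its speed; a pose out of reach is approached as far as the arm can. A call with a gripper value outside its range is refused whole. The fingers move at their own pace and stop on an object; FORCE is the grip in N (left out, the last holds). Time passes only in rows, so rows that repeat a pose let the fingers close. It gives the time, the measured TCP pose, the force and the opening at its end, in the units of the state.
- r.sense(): the state, without advancing time (a new reading comes with each control period).
- optics.grab_frame(name): name is "side" or "top"; returns the picture (384x512x3 uint8, blue, green, red); there is no depth.
- optics.camera_params(name): a dict with "fx", "fy", "cx", "cy" (pixels), "distortion" ([k1, k2, p1, p2, k3] as OpenCV has them; the pictures are not rectified), "eye" and "rotation" of the camera in the world. Camera axes: x right, y up, looking along -z (the intrinsics and any distortion apply to the point x, -y, -z); pixel columns grow to the right and rows downward; lengths in mm; the calibration is good to about 2 mm. A picture is of the moment at which its call begins. camera_params takes no time and is no camera call.
- r.sign_off(): hands the job in, once; it reports no verdict.
The state is a dict: "clock": time; "qpos": joint angles; "qvel": joint speeds; "joint_efforts": joint torques, N m; "eef_pos": TCP position; "tcp_rot": TCP orientation; "contact_force": force on the tool from outside, world axes, zero at the start; "wrist_torque": the same for the moment, N m; "opening": opening from 0.0 (shut) to 1.0 (fully open).
Only numpy, scipy, OpenCV 4.12 (cv2) and the standard library are available. Lean on these libraries where they do the work, as an engineer would, in place of code of your own. Each camera call takes 0.05 s, during which the arm holds its last target.

TASK

Two hard plastic wheel chocks already lie in the wide bay of the blue crate. Add the two from the bench so that all four lie side by side in one flat row in that bay, alternately head to tail, the third pushed up to the back wall; then push the last one in, thin end first, until it wedges the whole row tight against the divider, no play left between any of them, and stays jammed when you let go. Use a firm hand's push but no more, so the divider is not strained, and leave the brush, scraper, canister and socket where they are.

Things in the scene. Friction and masses are not known exactly. Their poses are not given: they have to be found in the camera images.
- crate: Translucent blue open-fronted crate, fixed. Origin: centre of its underside; x to its back wall, y to its left seen from the open front, z up. Inside: x -130 to +130 mm, y -123 to +123 mm, floor top at z = 4 mm, walls 4 mm thick, 64 mm high above the bench, the side walls only 22 mm high in front of x = -55 mm
- divider: Fixed blue divider, 150 mm long (crate x -20 to +130 mm), 4 mm thick, 56 mm high; axes as the crate's, origin at the centre of its underside. Wide chock bay on its +y side, tool bay on the other. Set differently each time: the bay is 153 to 156 mm wide, less than four new chocks laid exactly head to tail (160 mm), so the last chock jams short of the back wall
- divider_top (a point): Middle of the divider's top edge, 56 mm above the crate floor. The treads are worn by up to 1 mm each, and 1 mm of width shifts the place where the last chock jams by 5 mm, so it can only be felt. A push of 15 to 20 N on the last chock jams the row with 15 to 40 N of sideways squeeze, which it keeps when let go (8 N is enough; pushing twice helps); over 80 N strains the divider
- bay_corner (a point): Inside corner where the back wall, left wall and floor of the crate meet (crate x = 130, y = 123, z = 4 mm). The chock bay's front is fully open, only the 4 mm floor edge at crate x = -130 mm; the tool bay has an 18 mm high front lip
- chock1_center (a point): Black hard plastic wheel chock on its side, a wedge from above: 150 mm long, 50 high, 0.35 kg, 55 wide at the thick end (yellow), 25 at the thin. Point at mid-length, mid-width (40 mm there), half-way up. x to the thick end, z up; flat base face at y = +20 mm, ribbed tread face at y = -20 - 0.2 x (mm). First chock, in place at the left wall, thick end to the back, base to the wall
- chock2_center (a point): Second chock, same shape, size and axes as the first; already beside it in the bay, thick end to the front, tread face towards the first chock's, a few mm loose
- chock3_center (a point): Chock on the bench to the robot's right, same shape, size and axes; may become third or fourth of the row. The third lies as the first (base to the second chock's base), the fourth as the second (turned half round, base to the divider)
- chock4_center (a point): The other chock on the bench, same shape, size and axes; may become the fourth or the third of the row
- chock1_thick (a point): Middle of the thick end face of chock1, half-way up: 75 mm along its x and -7.5 mm along its y from its centre point
- chock2_thick (a point): Middle of the thick end face of chock2, half-way up: 75 mm along its x and -7.5 mm along its y from its centre point
- chock3_thick (a point): Middle of the thick end face of chock3, half-way up: 75 mm along its x and -7.5 mm along its y from its centre point
- chock4_thick (a point): Middle of the thick end face of chock4, half-way up: 75 mm along its x and -7.5 mm along its y from its centre point
- brush_center (a point): Green bristle brush, 190 mm long, 30 mm wide and 32 mm high, lying in the tool bay; its centre. To be left alone
- scraper_center (a point): Black hard silicone scraper, 145 mm long, 34 mm wide and 18 mm high, lying in the tool bay; its centre. To be left alone
- canister_center (a point): Closed round white plastic canister, 84 mm across and 105 mm high, standing on the bench; point 50 mm up its axis. To be left alone
- socket_center (a point): Silver aluminium wheel nut socket, 32 mm across and 78 mm high, standing on the bench; its centre. To be left alone
Mind the look-alikes: they are no part of the job. Leave any white look-alike of the part that bears chock3_center alone.

How it is judged:
By the outcome, as a careful person would: the job done as asked, in the order asked, and still so for the second after the job is handed in, with the robot touching nothing.
It also fails if it takes over 67 s, if anything falls off the work surface, if the arm or the gripper's body presses on something with over 40 N, if the wrist force passes 120 N, or if a joint passes its speed limit or range.

## Working session

There is one attempt and no reset: what is moved stays moved. The work goes in short steps, Python scripts to look and compute and a shell command to move; the robot and the scene stay as the last step left them, time stands still between calls to the robot, and variables do not carry over. Pictures are saved under pics/ and viewed, and the job is handed in when it is done.

```bash
ls; mkdir -p pics; python3 - <<'E'
from rig import r, optics
import cv2
for n in("side","top"):
    im=optics.grab_frame(n); cv2.imwrite(f"pics/{n}0.png",im)
    print(optics.camera_params(n))
print(r.sense(), r.pinch_z)
E
```

```text
pics
{'fx': 412.5631811217898, 'fy': 412.5631811217898, 'cx': 260.7882406985747, 'cy': 188.87070369136148, 'distortion': array([-0.02603839,  0.        ,  0.        ,  0.        ,  0.        ]), 'eye': array([  113.977965  , -1006.25358069,   780.29957781]), 'rotation': array([ 0.95128499, -0.0073565 , -0.4335995 ])}
{'fx': 468.5405785548378, 'fy': 468.5405785548378, 'cx': 256.8798545891541, 'cy': 191.8265969075014, 'distortion': array([0.05923424, 0.        , 0.        , 0.        , 0.        ]), 'eye': array([ 336.90180324,  -62.93653658, 1493.56333682]), 'rotation': array([ 0.14147495, -0.0045497 , -1.55270747])}
{'clock': 0.1, 'qpos': array([ 1.20960611e+00,  3.53545633e-01,  1.63408286e+00,  2.69306888e-05,
        1.15519167e+00, -2.37984662e-03]), 'qvel': array([-3.57069311e-04, -2.79087135e-03, -8.96073664e-04, -1.34497792e-04,
        9.94054992e-05, -1.60348507e-03]), 'joint_efforts': array([ 1.40549564e-03, -6.06355548e+01, -3.42819214e+01, -8.99214774e-05,
        3.98934368e-03,  1.49771438e-05]), 'eef_pos': array([219.30152033, 584.79632024, 230.6476401 ]), 'tcp_rot': array([-3.14036520e+00, -2.75459967e-05,  2.78277138e+00]), 'contact_force': array([ 0.19947014, -0.35067111, -0.85382418]), 'wrist_torque': array([-0.00195059, -0.00169948, -0.02686591]), 'opening': 0.998705392155281} 18.700000000000003
```

View pics/side0.png

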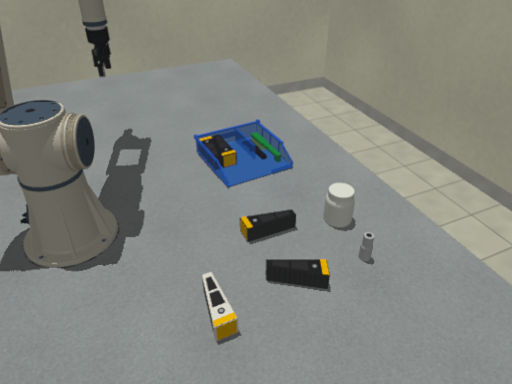

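View pics/top0.png

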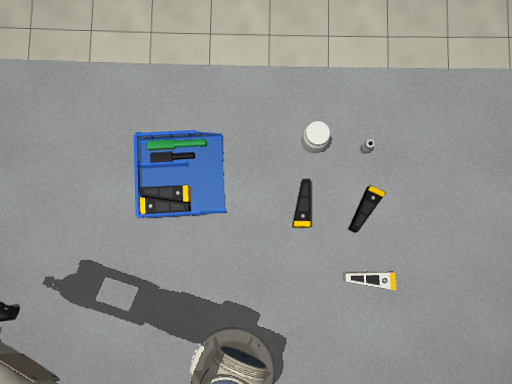

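```bash
cat > h.py <<'E'
import numpy as np, cv2
from scipy.spatial.transform import Rotation as R
from rig import r, optics
def cam(n):
    p=optics.camera_params(n)
    Rw=R.from_euler('xyz',p['rotation']).as_matrix()
    K=np.array([[p['fx'],0,p['cx']],[0,p['fy'],p['cy']],[0,0,1]])
    return Rw@np.diag([1,-1,-1.]),p['eye'],K,p['distortion']
def proj(n,P):
    Rc,e,K,d=cam(n); P=np.atleast_2d(np.asarray(P,float))
    return cv2.projectPoints(((P-e)@Rc).reshape(-1,1,3),np.zeros(3),np.zeros(3),K,d)[0].reshape(-1,2)
def ray(n,uv):
    Rc,e,K,d=cam(n)
    q=cv2.undistortPoints(np.array(uv,float).reshape(-1,1,2),K,d).reshape(-1,2)
    v=np.c_[q,np.ones(len(q))]@Rc.T
    return e,v
def onz(n,uv,z):
    e,v=ray(n,uv); return e+v*((z-e[2])/v[:,2])[:,None]
def crop(im,u0,v0,w,h,s,name):
    c=cv2.resize(im[v0:v0+h,u0:u0+w],None,fx=s,fy=s,interpolation=cv2.INTER_CUBIC); cv2.imwrite('pics/'+name,c)
E
python3 - <<'E'
from h import *
t=cv2.imread('pics/top0.png'); s=cv2.imread('pics/side0.png')
crop(t,125,120,110,105,7,'t_crate0.png'); crop(t,285,110,120,190,3,'t_ch0.png')
crop(s,185,115,115,75,6,'s_crate0.png'); crop(s,195,175,190,170,4,'s_ch0.png')
print(onz('top',[[180,175],[303,205],[366,210]],0))
print(proj('top',[[0,0,0]]),proj('side',[[0,0,0]]))
E
```

```text
[[ 599.93007461  183.28270147    0.        ]
 [ 509.82575238 -214.51539692    0.        ]
 [ 497.60374837 -415.54514311    0.        ]]
[[231.84036086 371.13345012]] [[ 71.9406569  234.92725847]]
```

View pics/t_crate0.png

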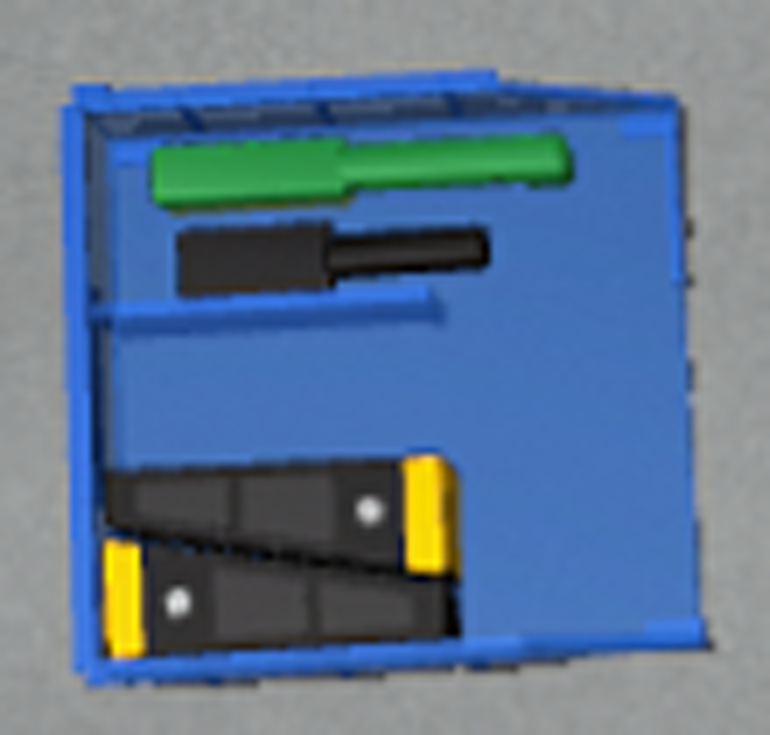

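View pics/t_ch0.png

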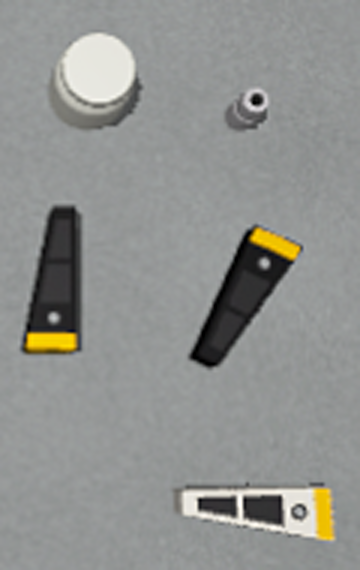

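View pics/s_crate0.png

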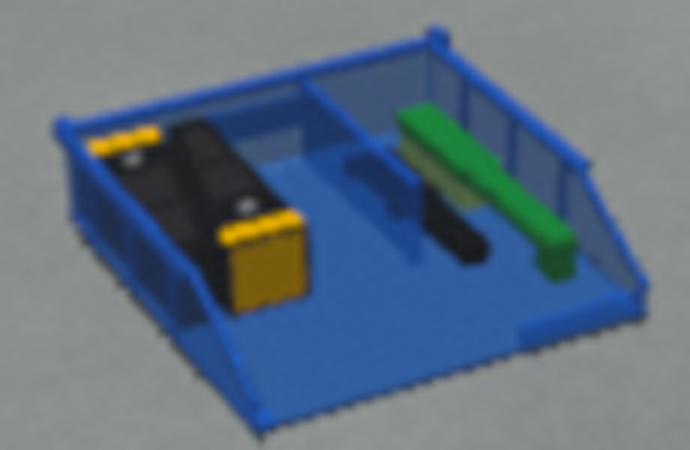

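View pics/s_ch0.png

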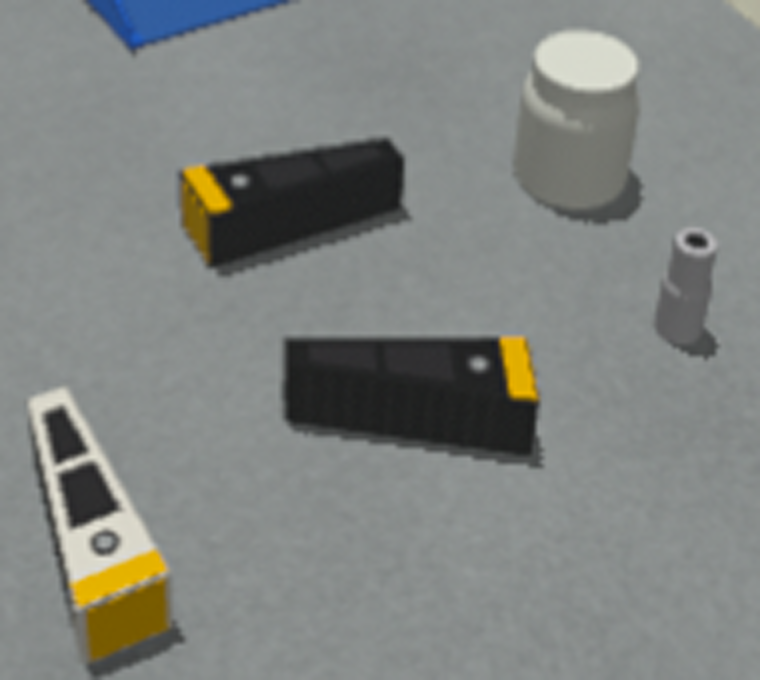

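```bash
cat > fit.py <<'E'
from h import *
from scipy.optimize import minimize
def chockpts(x,y,yaw,z0=0):
    c,s=np.cos(yaw),np.sin(yaw)
    q=np.array([[75,20],[75,-35],[-75,-5],[-75,20]],float)
    w=np.c_[x+c*q[:,0]-s*q[:,1], y+s*q[:,0]+c*q[:,1]]
    return np.r_[np.c_[w,np.full(4,z0)],np.c_[w,np.full(4,z0+50)]]
def render(n,P,box,S=8):
    u0,v0,w,h=box
    p=(proj(n,P)-[u0,v0]+0.5)*S
    hull=cv2.convexHull(p.astype(np.float32)).reshape(-1,2)
    m=np.zeros((h*S,w*S),np.uint8); cv2.fillConvexPoly(m,np.round((hull-.5)*16).astype(np.int32),255,shift=4)
    return cv2.resize(m,(w,h),interpolation=cv2.INTER_AREA)/255.
def mask(im,box):
    u0,v0,w,h=box; c=im[v0:v0+h,u0:u0+w].astype(float)
    dark=np.clip((95-c.max(2))/(95-40),0,1)
    yel=np.clip((c[...,2]-c[...,0]-20)/60,0,1)
    return np.maximum(dark,yel)
def fit(ims,boxes,x0,views,z0=0,free=()):
    def cost(p):
        e=0
        for n in views:
            e+=((render(n,chockpts(p[0],p[1],p[2]/100,p[3] if len(p)>3 else z0),boxes[n])-mask(ims[n],boxes[n]))**2).sum()
        return e
    x0=np.array(x0,float); N=len(x0)
    sim=np.r_[[x0],x0+np.diag([12,12,12,8][:N])]
    o=minimize(cost,x0,method='Nelder-Mead',options=dict(initial_simplex=sim,xatol=.05,fatol=.01,maxiter=400))
    return o.x,o.fun
E
python3 - <<'E'
from fit import *
ims={n:cv2.imread(f'pics/{n}0.png') for n in('top','side')}
B={'A':{'top':(285,170,35,67),'side':(232,203,72,40)},'B':{'top':(340,178,52,60),'side':(258,252,78,42)}}
for k,x0 in(('A',[510,-213,300]),('B',[498,-415,-50])):
    for v in(['top'],['side'],['top','side']):
        print(k,v,*fit(ims,B[k],x0,v))
    print(k,'z free',*fit(ims,B[k],x0+[0],['top','side']))
E
```

```text
A ['top'] [ 513.54195383 -213.82725403  314.57081857] 46.11028897817432
A ['side'] [ 513.77625031 -212.56624464  314.98188202] 61.20946339773958
A ['top', 'side'] [ 513.53807483 -213.58487738  314.72765857] 110.6260191963676
A z free [ 5.13515941e+02 -2.13662604e+02  3.14777522e+02  5.08822263e-01] 109.37589162305662
B ['top'] [ 496.10159179 -403.81233259  -43.47429215] 52.2591844363738
B ['side'] [ 495.25819912 -404.36814824  -42.26932369] 60.90602223080125
B ['top', 'side'] [ 495.51779526 -403.78171253  -42.82019666] 115.73100024307243
B z free [ 495.76544997 -403.82018925  -42.35998008   -0.66168123] 112.13734465606045
```

```bash
cat > fitc.py <<'E'
from fit import *
def box(x0,x1,y0,y1,z0,z1): return np.array([[x,y,z] for x in(x0,x1) for y in(y0,y1) for z in(z0,z1)],float)
PARTS=[box(-130,134,-127,127,0,4),box(130,134,-127,127,0,64)]
for s in(1,-1):
    a,b=sorted((s*123,s*127)); PARTS+=[box(-130,134,a,b,0,22),box(-55,134,a,b,0,64)]
def tf(P,p):
    c,s=np.cos(p[2]/100),np.sin(p[2]/100)
    return np.c_[p[0]+c*P[:,0]-s*P[:,1],p[1]+s*P[:,0]+c*P[:,1],P[:,2]]
def cmask(im,bx):
    u0,v0,w,h=bx; c=im[v0:v0+h,u0:u0+w].astype(float)
    m=np.clip((c[...,0]-c[...,2]-25)/80,0,1)
    b=(m>.5).astype(np.uint8); cs,_=cv2.findContours(b,cv2.RETR_EXTERNAL,cv2.CHAIN_APPROX_NONE)
    f=np.zeros_like(b); cv2.drawContours(f,[max(cs,key=cv2.contourArea)],-1,1,-1)
    f=cv2.erode(f,np.ones((3,3)))
    return np.maximum(m,f)
def fitcrate(ims,boxes,x0,views):
    ms={n:cmask(ims[n],boxes[n]) for n in views}
    def cost(p):
        return sum(((np.max([render(n,tf(P,p),boxes[n]) for P in PARTS],0)-ms[n])**2).sum() for n in views)
    x0=np.array(x0,float); sim=np.r_[[x0],x0+np.diag([12,12,8])]
    o=minimize(cost,x0,method='Nelder-Mead',options=dict(initial_simplex=sim,xatol=.05,fatol=.01,maxiter=300)); return o.x,o.fun
CB={'top':(125,120,110,105),'side':(185,115,115,75)}
E
python3 - <<'E'
from fitc import *
ims={n:cv2.imread(f'pics/{n}0.png') for n in('top','side')}
for v in(['top'],['side'],['top','side']):
    p,f=fitcrate(ims,CB,[600,183,155],v); print(v,p,f)
def T(x,y,z): return tf(np.array([[x,y,z]],float),p)
for n,s,o in(('top',7,(125,120)),('side',6,(185,115))):
    bx=CB[n]; c=cv2.resize(ims[n][bx[1]:bx[1]+bx[3],bx[0]:bx[0]+bx[2]],None,fx=s,fy=s,interpolation=cv2.INTER_CUBIC)
    def ln(P,col):
        q=((proj(n,tf(np.array(P,float),p))-o+.5)*s).astype(int); cv2.polylines(c,[q.reshape(-1,1,2)],True,col,1)
    ln([[130,123,64],[130,-123,64],[-55,-123,64],[-55,123,64]],(255,255,255))
    ln([[130,123,4],[130,-123,4],[-130,-123,4],[-130,123,4]],(0,255,255))
    for w in(153,156):
        ln([[130,123-w,56],[-20,123-w,56]],(0,0,255))
    # chock 1 ideal
    for z in(54,): ln([[130,123,z],[130,68,z],[-20,98,z],[-20,123,z]],(0,255,0)); ln([[130,68,z],[130,43,z],[-20,43,z],[-20,98,z]],(0,128,255))
    cv2.imwrite(f'pics/ov_{n}0.png',c)
E
```

```text
['top'] [600.41761753 178.41931739 164.28111903] 211.9235044213764
['side'] [602.67532899 182.61036105 164.3369906 ] 134.6386923899462Traceback (most recent call last):
  File "<stdin>", line 4, in <module>
  File "fitc.py", line 21, in fitcrate
    o=minimize(cost,x0,method='Nelder-Mead',options=dict(initial_simplex=sim,xatol=.05,fatol=.01,maxiter=300)); return o.x,o.fun
    res = _minimize_neldermead(fun, x0, args, callback, bounds=bounds,
                               **options)
    fxr = func(xr)
    fx = function(np.copy(x), *(wrapper_args + args))
  File "fitc.py", line 19, in cost
    return sum(((np.max([render(n,tf(P,p),boxes[n]) for P in PARTS],0)-ms[n])**2).sum() for n in views)
  File "fitc.py", line 19, in <genexpr>
    return sum(((np.max([render(n,tf(P,p),boxes[n]) for P in PARTS],0)-ms[n])**2).sum() for n in views)
                         ~~~~~~^^^^^^^^^^^^^^^^^^^^
  File "fit.py", line 10, in render
    p=(proj(n,P)-[u0,v0]+0.5)*S
       ~~~~^^^^^
  File "h.py", line 10, in proj
    Rc,e,K,d=cam(n); P=np.atleast_2d(np.asarray(P,float))
             ~~~^^^
  File "h.py", line 5, in cam
    p=optics.camera_params(n)
ValueError: time passes only in moves, steps and waits
```

```bash
sed -i 's/^def cam(n):/import functools\n@functools.lru_cache\ndef cam(n):/' h.py
cat > ov.py <<'E'
from fitc import *
def overlay(ims,p,tag,chocks=()):
  for n,s in(('top',7),('side',6)):
    bx=CB[n]; o=bx[:2]; c=cv2.resize(ims[n][bx[1]:bx[1]+bx[3],bx[0]:bx[0]+bx[2]],None,fx=s,fy=s,interpolation=cv2.INTER_CUBIC)
    def ln(P,col):
        q=((proj(n,tf(np.array(P,float),p))-o+.5)*s).astype(int); cv2.polylines(c,[q.reshape(-1,1,2)],True,col,1)
    ln([[130,123,64],[130,-123,64],[-55,-123,64],[-55,123,64]],(255,255,255))
    ln([[130,123,4],[130,-123,4],[-130,-123,4],[-130,123,4]],(0,255,255))
    for w in(153,156): ln([[130,123-w,56],[-20,123-w,56]],(0,0,255))
    z=54
    ln([[130,123,z],[130,68,z],[-20,98,z],[-20,123,z]],(0,255,0)); ln([[130,68,z],[130,43,z],[-20,43,z],[-20,98,z]],(0,128,255))
    cv2.imwrite(f'pics/ov_{n}{tag}.png',c)
E
python3 - <<'E'
from ov import *
ims={n:cv2.imread(f'pics/{n}0.png') for n in('top','side')}
p,f=fitcrate(ims,CB,[600,181,164],['top','side']); print(p,f)
overlay(ims,p,'0')
E
```

```text
[601.39736484 179.56679547 164.5576646 ] 378.9412298755286
```

View pics/ov_top0.png

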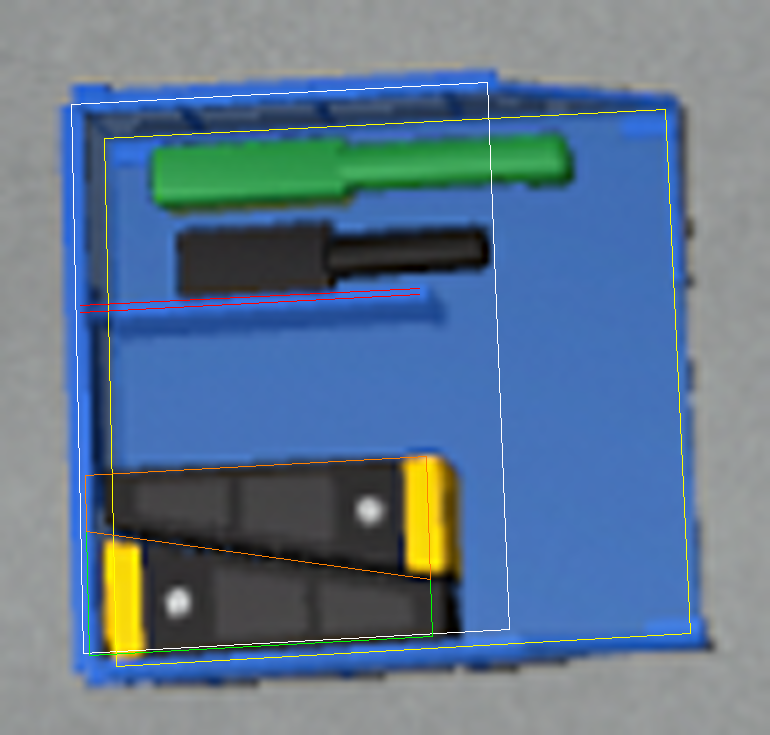

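View pics/ov_side0.png

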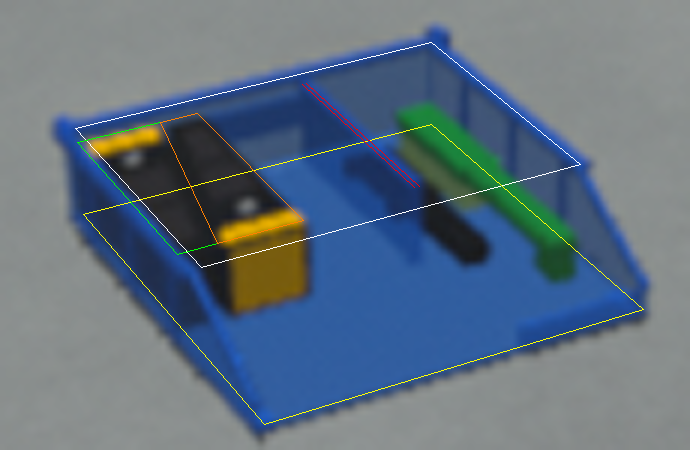

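```bash
python3 - <<'E'
from fitc import *
ims={n:cv2.imread(f'pics/{n}0.png') for n in('top','side')}
def cen(n,u,v,k=3):
    u,v=int(round(u)),int(round(v)); g=ims[n][v-k:v+k+1,u-k:u+k+1].astype(float).min(2); g=np.clip(g-g.mean()*1.0,0,None)
    yy,xx=np.mgrid[v-k:v+k+1,u-k:u+k+1]; return [(xx*g).sum()/g.sum(),(yy*g).sum()/g.sum()]
pk={'A':((53/3+285,318/3+110),(240/4+195,181/4+175)),'B':((264/3+285,263/3+110),(479/4+195,364/4+175)),
 '2':((370/7+125,510/7+120),(248/6+185,206/6+115)),'1':((178/7+125,602/7+120),(133/6+185,158/6+115))}
for k,(a,b) in pk.items():
    ct,cs=cen('top',*a,k=2),cen('side',*b,k=2)
    e1,v1=ray('top',[ct]);e2,v2=ray('side',[cs]);v1=v1[0];v2=v2[0]
    M=np.c_[v1,-v2]; t=np.linalg.lstsq(M,e2-e1,rcond=None)[0]; q1=e1+t[0]*v1;q2=e2+t[1]*v2
    print(k,np.round(ct,2),np.round(cs,2),'tri',(q1+q2)/2,'miss',np.linalg.norm(q1-q2),'top@z',onz('top',[ct],50 if k in'AB' else 54)[0][:2],'side',onz('side',[cs],50 if k in'AB' else 54)[0][:2])
for nm,(x,y,w),m in(('A',(513.54,-213.58,3.147),'A'),('B',(495.5,-403.8,-.428),'B')):
    pass
# chock1,2 top-only fit
bx=(137,180,60,38)
im=ims['top']
M=mask(im,bx)
def cost(p):
    return ((np.maximum(render('top',chockpts(p[0],p[1],p[2]/100,4),bx),render('top',chockpts(p[3],p[4],p[5]/100,4),bx))-M)**2).sum()
c0=[601.4,179.6,1.6456]
def cp(x,y,a): 
    q=tf(np.array([[x,y,0.]]),[c0[0],c0[1],c0[2]*100])[0]; return [q[0],q[1],(c0[2]+a)*100]
x0=np.array(cp(55,103,0)+cp(55,63,np.pi))
o=minimize(cost,x0,method='Nelder-Mead',options=dict(initial_simplex=np.r_[[x0],x0+np.diag([6.]*6)],maxiter=1500,xatol=.05,fatol=.01))
print(x0,o.x,o.fun)
E
```

```text
A [302.42 215.38] [254.41 219.72] tri [ 471.01968339 -207.3937092    52.04891621] miss 1.1195075474298293 top@z [ 471.74494838 -207.78052979] side [ 471.46230095 -205.04460118]
B [372.79 197.23] [314.29 265.53] tri [ 531.93255899 -424.66019635   52.05338594] miss 0.43461763605188297 top@z [ 532.41281685 -425.26912631] side [ 532.88764666 -422.97602671]
2 [177.26 192.4 ] [225.76 148.91] tri [534.82564768 180.22400628  56.91386927] miss 0.8126657176922569 top@z [535.62025716 180.60587857] side [536.11188472 185.06492893]
1 [149.94 205.54] [206.71 140.88] tri [492.5690574  261.90120614  57.17200379] miss 0.624870750939542 top@z [493.2162521  262.53985857] side [493.91973389 267.52100648]
[494.57767231 226.74859814 164.56       534.46581269 229.73795538
 478.71926536] [499.53668345 220.30332079 165.21540169 534.12271074 223.4130821
 478.43529625] 193.00582449216924
```

```bash
cat > go.py <<'E'
import sys
from h import *
def go(x,y,z,yaw):
    s=r.sense(); Rt=R.from_euler('xyz',s['tcp_rot'])
    d=np.array([x,y,z])-s['eef_pos']; dp=Rt.inv().apply(d)
    rv=(Rt.inv()*R.from_euler('xyz',[np.pi,0,yaw])).as_rotvec()
    print('clock %.2f'%s['clock'],'tcp',s['eef_pos'].round(1),'rpy',s['tcp_rot'].round(3),'F',s['contact_force'].round(1),'op %.3f'%s['opening'])
    print('dp',dp.round(1),'ang',rv.round(4),'rows',max(np.linalg.norm(d)/41.7,np.degrees(np.linalg.norm(rv))/7.16).round(1))
if __name__=='__main__': go(*map(float,sys.argv[1:5]))
E
cat > crate.py <<'E'
import numpy as np
C=[599.5,173.5,1.645]
def w(xc,yc): 
    c,s=np.cos(C[2]),np.sin(C[2]); return (C[0]+c*xc-s*yc, C[1]+s*xc+c*yc)
def inv(x,y):
    c,s=np.cos(C[2]),np.sin(C[2]); dx,dy=x-C[0],y-C[1]; return (c*dx+s*dy,-s*dx+c*dy)
E
python3 - <<'E'
import numpy as np
for x,y,w in((513.5,-213.6,3.147),(495.5,-403.8,-.428)):
    a=np.array([np.cos(w-.0987),np.sin(w-.0987)]); print(np.array([x,y])+7*a)
E
python3 go.py 506.5 -214.3 120 3.048
```

```text
[ 506.53044023 -212.94789832]
[ 501.55129441 -407.31878331]
clock 0.10 tcp [219.3 584.8 230.6] rpy [-3.14  -0.     2.783] F [ 0.2 -0.4 -0.9] op 0.999
dp [-549.5 -647.2  111.4] ang [-1.200e-03 -2.000e-04 -2.652e-01] rows 20.5
```

Bench candidates in the top view are black A at (302,205), black B at (367,210) and white at (370,280). The crops show that A and B are black with a yellow thick end, as described. The white one is the look-alike, so I leave it alone. I'll pick A first, as third in the row.

```bash
python3 -m creep '[{"dp":[-110,-130,22],"angular":[0,0,-0.05],"fingers":85},{"dp":[-110,-130,22],"angular":[0,0,-0.1],"fingers":85},{"dp":[-110,-130,22],"angular":[0,0,-0.15],"fingers":85},{"dp":[-140,-165,28],"angular":[0,0,-0.2],"fingers":85},{"dp":[-140,-165,28],"angular":[0,0,-0.265],"fingers":85}]'; python3 go.py 506.5 -213 120 3.048
```

```text
clock: 0.52
eef_pos: [289.3, 388.8, 204.0]
tcp_rot: [-3.141, -0.0, 3.051]
contact_force: [1.8, -0.5, 0.3]
opening: 0.994
clock 0.52 tcp [289.3 388.8 204. ] rpy [-3.141 -0.     3.051] F [ 1.8 -0.5  0.3] op 0.994
dp [-271.  -579.5   84.3] ang [-0.0005 -0.0001  0.0027] rows 15.5
```

```bash
python3 -m creep '[{"dp":[-271,-579.5,84],"angular":[0,0,0],"fingers":85},{"dp":[-271,-579.5,84],"angular":[0,0,0],"fingers":85},{"dp":[-271,-579.5,84],"angular":[0,0,0],"fingers":85},{"dp":[-271,-579.5,84],"angular":[0,0,0],"fingers":85},{"dp":[-271,-579.5,84],"angular":[0,0,0],"fingers":85}]'; python3 go.py 506.5 -213 120 3.048
```

```text
clock: 0.93
eef_pos: [358.9, 194.4, 177.2]
tcp_rot: [3.142, 0.0, 3.048]
contact_force: [1.7, 0.5, 0.7]
opening: 0.995
clock 0.93 tcp [358.9 194.4 177.2] rpy [3.142 0.    3.048] F [1.7 0.5 0.7] op 0.995
dp [-184.9 -391.9   57.2] ang [0.0001 0.0002 0.0003] rows 10.5
```

```bash
for i in 1 ; do python3 -m creep '[{"dp":[-180,-380,56],"angular":[0,0,0],"fingers":85},{"dp":[-180,-380,56],"angular":[0,0,0],"fingers":85},{"dp":[-180,-380,56],"angular":[0,0,0],"fingers":85},{"dp":[-180,-380,56],"angular":[0,0,0],"fingers":85},{"dp":[-180,-380,56],"angular":[0,0,0],"fingers":85}]'; done; python3 go.py 506.5 -213 120 3.048
```

```text
clock: 1.35
eef_pos: [429.5, 0.1, 149.7]
tcp_rot: [3.142, 0.0, 3.048]
contact_force: [1.2, 1.6, -0.2]
opening: 0.993
clock 1.35 tcp [4.295e+02 1.000e-01 1.497e+02] rpy [3.142 0.    3.048] F [ 1.2  1.6 -0.2] op 0.993
dp [ -96.6 -204.9   29.7] ang [ 0.0001  0.0002 -0.0003] rows 5.5
```

```bash
python3 -m creep '[{"dp":[-96,-204,30],"angular":[0,0,0],"fingers":85},{"dp":[-96,-204,30],"angular":[0,0,0],"fingers":85},{"dp":[-96,-204,30],"angular":[0,0,0],"fingers":85},{"dp":[-96,-204,30],"angular":[0,0,0],"fingers":85},{"dp":[-96,-204,30],"angular":[0,0,0],"fingers":85}]'; python3 go.py 506.5 -213 120 3.048
```

```text
clock: 1.77
eef_pos: [499.5, -194.3, 121.9]
tcp_rot: [3.141, -0.0, 3.047]
contact_force: [1.4, 0.1, 0.3]
opening: 0.998
clock 1.77 tcp [ 499.5 -194.3  121.9] rpy [ 3.141 -0.     3.047] F [1.4 0.1 0.3] op 0.998
dp [ -8.7 -17.9   1.9] ang [ 0.0002 -0.0003 -0.0007] rows 0.5
```

```bash
python3 -m creep '[{"dp":[-8,-14,20],"angular":[0,0,0],"fingers":85},{"dp":[-8,-14,40],"angular":[0,0,0],"fingers":85},{"dp":[-8,-14,60],"angular":[0,0,0],"fingers":85},{"dp":[-8,-14,60],"angular":[0,0,0],"fingers":85}]'; python3 go.py 506.5 -213 9 3.048
python3 - <<'E'
from h import *
im=optics.grab_frame('side'); cv2.imwrite('pics/s1.png',im); crop(im,200,130,160,120,5,'s1c.png')
E
```

```text
clock: 2.1
eef_pos: [503.5, -206.3, 58.9]
tcp_rot: [3.14, -0.006, 3.047]
contact_force: [-1.1, 0.1, -0.1]
opening: 0.993
clock 2.10 tcp [ 503.5 -206.3   58.9] rpy [ 3.14  -0.006  3.047] F [-1.1  0.1 -0.1] op 0.993
dp [-3.9 -6.5 49.9] ang [ 0.0018 -0.0059 -0.0012] rows 1.2
```

View pics/s1c.png

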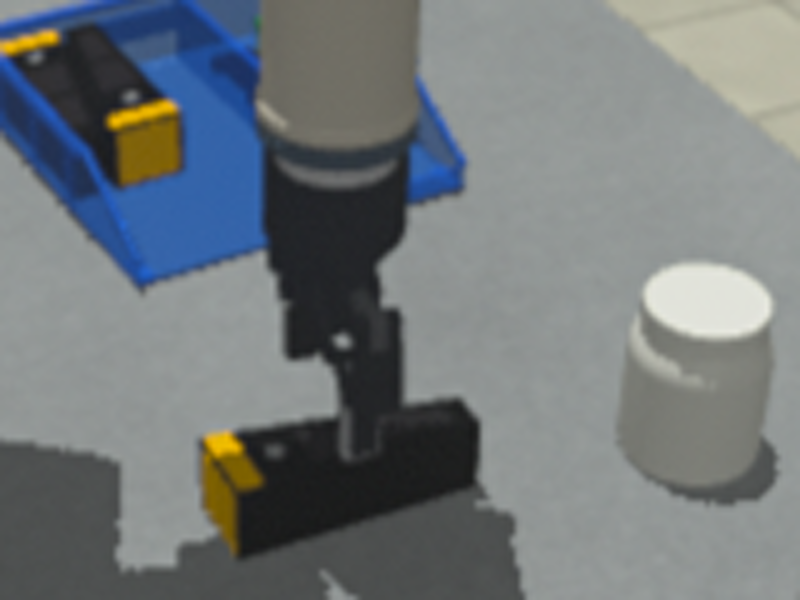

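The fingers straddle chock A: in the crop the near finger is at (355,440), in front of its near face. I'll descend.

```bash
python3 -m creep '[{"dp":[-4,-6.5,15],"angular":[0,0,0],"fingers":85},{"dp":[-4,-6.5,32],"angular":[0,0,0],"fingers":85},{"dp":[-4,-6.5,46],"angular":[0,0,0],"fingers":85},{"dp":[-4,-6.5,49],"angular":[0,0,0],"fingers":85},{"dp":[-4,-6.5,49],"angular":[0,0,0],"fingers":85}]'; python3 go.py 506.5 -213 9 3.048
```

```text
clock: 2.57
eef_pos: [509.4, -213.3, 13.7]
tcp_rot: [3.141, -0.001, 3.048]
contact_force: [0.3, -0.1, -0.2]
opening: 0.994
clock 2.57 tcp [ 509.4 -213.3   13.7] rpy [ 3.141e+00 -1.000e-03  3.048e+00] F [ 0.3 -0.1 -0.2] op 0.994
dp [2.9 0.  4.7] ang [ 0.0002 -0.0007  0.0002] rows 0.1
```

```bash
python3 -m creep '[{"dp":[2.5,0,3],"angular":[0,0,0],"fingers":60},{"dp":[2.5,0,3],"angular":[0,0,0],"fingers":40},{"dp":[2.5,0,3],"angular":[0,0,0],"fingers":25},{"dp":[2.5,0,3],"angular":[0,0,0],"fingers":25},{"dp":[2.5,0,3],"angular":[0,0,0],"fingers":25}]' 70;python3 -m creep '[{"dp":[0,0,0],"angular":[0,0,0],"fingers":25},{"dp":[0,0,0],"angular":[0,0,0],"fingers":25},{"dp":[0,0,0],"angular":[0,0,0],"fingers":25}]'; python3 go.py 506.5 -213 9 3.048
```

```text
clock: 2.98
eef_pos: [507.4, -213.5, 11.6]
tcp_rot: [-3.141, 0.001, 3.048]
contact_force: [-1.9, 1.2, 8.0]
opening: 0.478
clock: 3.23
eef_pos: [507.4, -213.5, 11.6]
tcp_rot: [-3.141, 0.001, 3.048]
contact_force: [-2.4, 2.7, 8.9]
opening: 0.471
clock 3.23 tcp [ 507.4 -213.5   11.6] rpy [-3.141e+00  1.000e-03  3.048e+00] F [-2.4  2.7  8.9] op 0.471
dp [1.  0.4 2.6] ang [-0.0002  0.0009 -0.0003] rows 0.1
```

```bash
python3 -m creep '[{"dp":[0,0,-20],"angular":[0,0,0],"fingers":25},{"dp":[0,0,-50],"angular":[0,0,0],"fingers":25},{"dp":[0,0,-85],"angular":[0,0,0],"fingers":25},{"dp":[0,0,-105],"angular":[0,0,0],"fingers":25},{"dp":[0,0,-105],"angular":[0,0,0],"fingers":25}]'; python3 -c "
from crate import *
print(w(-38,13.3))"; python3 go.py 589 134.6 115 1.546
python3 - <<'E'
from h import *
im=optics.grab_frame('side'); crop(im,180,130,160,120,5,'s2c.png')
im=optics.grab_frame('top'); cv2.imwrite('pics/t2.png',im)
E
```

```text
clock: 3.65
eef_pos: [509.6, -214.5, 120.1]
tcp_rot: [-3.139, 0.007, 3.048]
contact_force: [1.4, -0.7, -3.2]
opening: 0.472
(np.float64(589.0537519589357), np.float64(134.6185661032858))
clock 3.65 tcp [ 509.6 -214.5  120.1] rpy [-3.139  0.007  3.048] F [ 1.4 -0.7 -3.2] op 0.472
dp [-46.3 355.    4.6] ang [0.0035 0.0074 1.5018] rows 12.0
```

View pics/s2c.png

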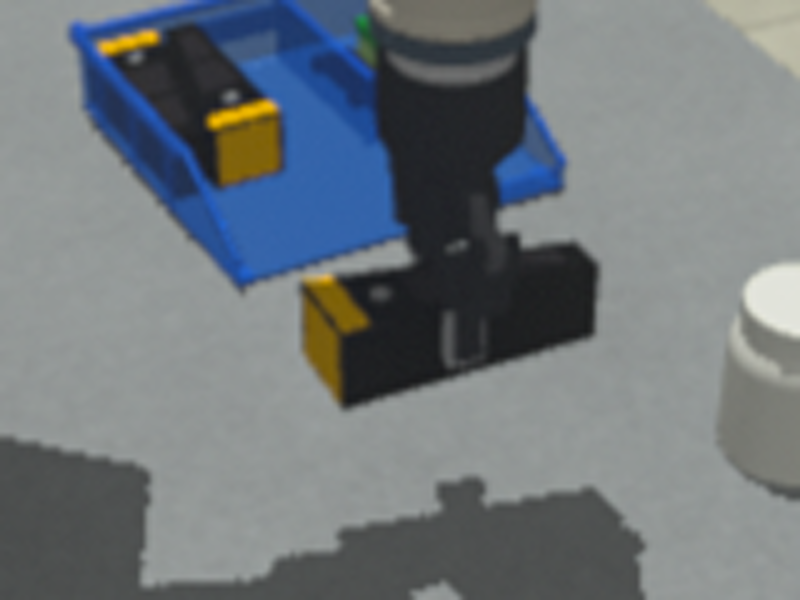

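The crop shows chock A held level, clear of the bench, with its yellow end at (320,330). Next I carry and turn it.

```bash
python3 -m creep '[{"dp":[-4,20,0],"angular":[0,0,0.12],"fingers":25},{"dp":[-8,50,0],"angular":[0,0,0.24],"fingers":25},{"dp":[-14,80,0],"angular":[0,0,0.36],"fingers":25},{"dp":[-18,110,0],"angular":[0,0,0.48],"fingers":25},{"dp":[-20,140,0],"angular":[0,0,0.6],"fingers":25}]';  python3 go.py 589 134.6 115 1.546
```

```text
clock: 4.17
eef_pos: [539.1, -74.5, 113.5]
tcp_rot: [-3.14, -0.002, 2.441]
contact_force: [-0.3, -0.6, -2.3]
opening: 0.474
clock 4.17 tcp [539.1 -74.5 113.5] rpy [-3.140e+00 -2.000e-03  2.441e+00] F [-0.3 -0.6 -2.3] op 0.474
dp [ 96.6 192.   -1.6] ang [-0.0025 -0.0016  0.8954] rows 7.2
```

```bash
python3 -m creep '[{"dp":[13,27,-1],"angular":[0,0,0.12],"fingers":25},{"dp":[26,55,-1],"angular":[0,0,0.24],"fingers":25},{"dp":[40,82,-1],"angular":[0,0,0.36],"fingers":25},{"dp":[54,110,-1],"angular":[0,0,0.48],"fingers":25},{"dp":[68,137,-1],"angular":[0,0,0.6],"fingers":25}]';  python3 go.py 589 134.6 115 1.546
```

```text
clock: 4.58
eef_pos: [574.1, 74.4, 114.3]
tcp_rot: [-3.138, -0.0, 1.842]
contact_force: [0.6, 0.0, -2.7]
opening: 0.475
clock 4.58 tcp [574.1  74.4 114.3] rpy [-3.138 -0.     1.842] F [ 0.6  0.  -2.7] op 0.475
dp [54.  30.5 -0.8] ang [-0.0034  0.      0.2959] rows 2.4
```

```bash
python3 -m creep '[{"dp":[20,11,0],"angular":[-0.003,0,0.1],"fingers":25},{"dp":[40,22,0],"angular":[-0.003,0,0.2],"fingers":25},{"dp":[54,30.5,0],"angular":[-0.003,0,0.296],"fingers":25},{"dp":[54,30.5,0],"angular":[-0.003,0,0.296],"fingers":25},{"dp":[54,30.5,0],"angular":[-0.003,0,0.296],"fingers":25}]';  python3 go.py 589 134.6 115 1.546;python3 - <<'E'
from h import *
im=optics.grab_frame('top'); cv2.imwrite('pics/t3.png',im);crop(im,125,120,130,105,6,'t3c.png')
im=optics.grab_frame('side'); cv2.imwrite('pics/s3.png',im);crop(im,170,80,150,110,5,'s3c.png')
E
```

```text
clock: 5.0
eef_pos: [588.6, 133.6, 114.4]
tcp_rot: [-3.141, 0.001, 1.555]
contact_force: [-0.1, -0.9, -3.3]
opening: 0.478
clock 5.00 tcp [588.6 133.6 114.4] rpy [-3.141e+00  1.000e-03  1.555e+00] F [-0.1 -0.9 -3.3] op 0.478
dp [ 1.   0.3 -0.6] ang [-0.0002  0.0005  0.0089] rows 0.1
```

View pics/t3c.png

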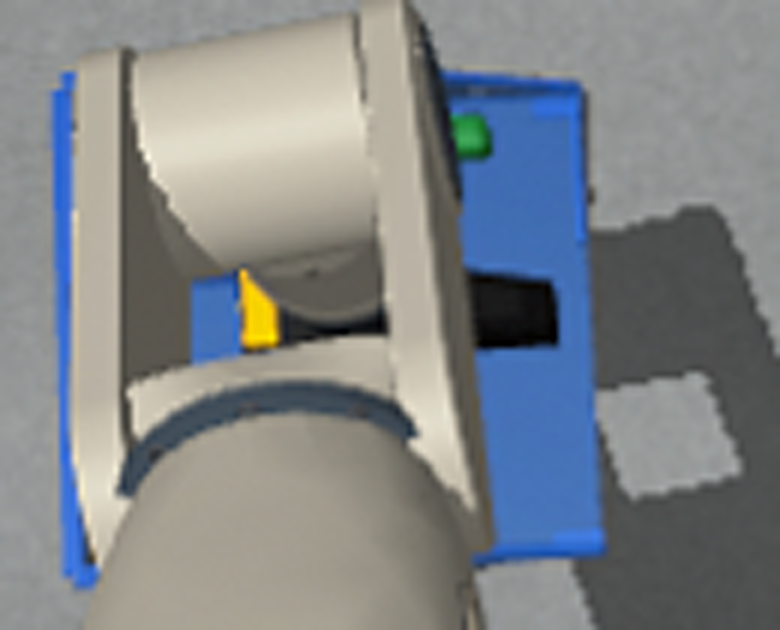

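View pics/s3c.png

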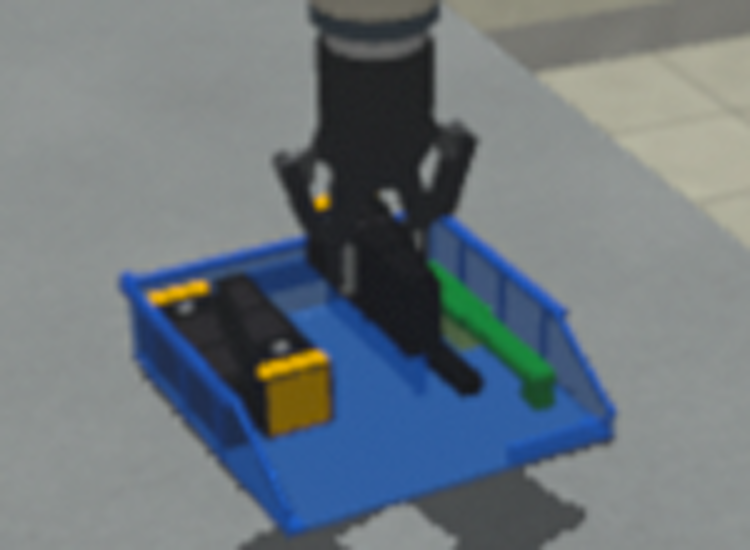

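```bash
cat > held.py <<'E'
from fitc import *
def held(tag,bz,th=7,w=-.7):
    s=r.sense(); yaw=s['tcp_rot'][2]+.0987+(np.pi if tag[0]=='B' else 0)
    c,sn=np.cos(yaw),np.sin(yaw); x,y,z=s['eef_pos']
    cx,cy=x-(c*th-sn*w),y-(sn*th+c*w); P=chockpts(cx,cy,yaw,z-bz)
    return P,(cx,cy,yaw)
def ovh(P,n,im,bx,S,name):
    c=cv2.resize(im[bx[1]:bx[1]+bx[3],bx[0]:bx[0]+bx[2]],None,fx=S,fy=S,interpolation=cv2.INTER_CUBIC)
    q=((proj(n,P)-bx[:2]+.5)*S).astype(int)
    for a in(q[:4],q[4:]): cv2.polylines(c,[a.reshape(-1,1,2)],True,(0,0,255),1)
    cv2.imwrite('pics/'+name,c)
E
python3 - <<'E'
from held import *
P,c=held('A',11.6); print(c)
ovh(P,'side',cv2.imread('pics/s3.png'),(170,80,150,110),5,'s3o.png')
ovh(P,'top',cv2.imread('pics/t3.png'),(125,120,130,105),6,'t3o.png')
import os
a=cv2.imread('pics/s3o.png')[150:450];b=cv2.imread('pics/t3o.png')[200:400,150:]
cv2.imwrite('pics/o3.png',np.vstack([a,np.pad(b,((0,0),(0,750-b.shape[1]),(0,0)))]))
E
```

```text
(np.float64(588.5597638382019), np.float64(125.38409057590572), np.float64(1.6524692008828579))
```

View pics/o3.png

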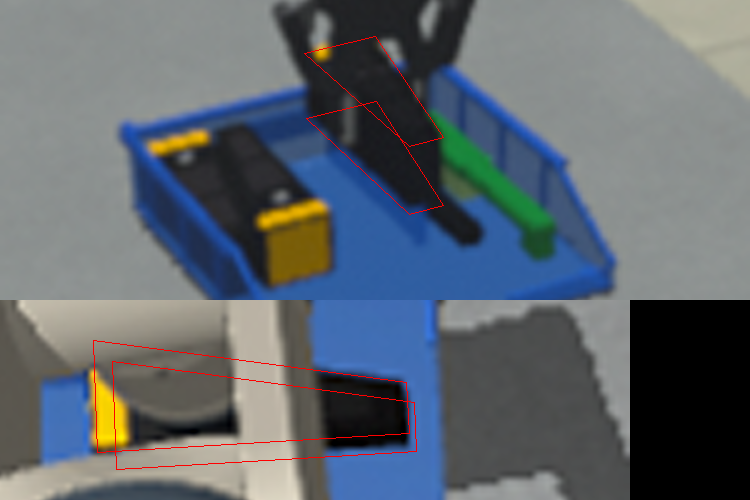

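```bash
python3 -m creep '[{"dp":[1,0.3,20],"angular":[0,0,0.009],"fingers":25},{"dp":[1,0.3,40],"angular":[0,0,0.009],"fingers":25},{"dp":[1,0.3,60],"angular":[0,0,0.009],"fingers":25},{"dp":[1,0.3,74],"angular":[0,0,0.009],"fingers":25},{"dp":[1,0.3,82],"angular":[0,0,0.009],"fingers":25}]';python3 -m creep '[{"dp":[0,0,4],"angular":[0,0,0],"fingers":25},{"dp":[0,0,7],"angular":[0,0,0],"fingers":25},{"dp":[0,0,9],"angular":[0,0,0],"fingers":25}]';  python3 go.py 589 134.6 16 1.546
```

```text
clock: 5.52
eef_pos: [588.8, 132.7, 32.2]
tcp_rot: [-3.141, 0.001, 1.543]
contact_force: [-0.2, 0.5, -3.2]
opening: 0.474
clock: 5.77
eef_pos: [590.9, 133.9, 25.7]
tcp_rot: [3.138, -0.001, 1.543]
contact_force: [-0.6, -0.4, -2.7]
opening: 0.472
clock 5.77 tcp [590.9 133.9  25.7] rpy [ 3.138e+00 -1.000e-03  1.543e+00] F [-0.6 -0.4 -2.7] op 0.472
dp [ 0.6 -1.9  9.7] ang [ 0.0035 -0.0005 -0.0033] rows 0.2
```

```bash
python3 -m creep '[{"dp":[0,-1,3],"angular":[0,0,0],"fingers":25},{"dp":[0,-1,6],"angular":[0,0,0],"fingers":25},{"dp":[0,-1,8],"angular":[0,0,0],"fingers":25},{"dp":[0,-1,9],"angular":[0,0,0],"fingers":25},{"dp":[0,-1,9],"angular":[0,0,0],"fingers":25}]';  python3 go.py 589 134.6 16 1.546
python3 - <<'E'
from h import *
im=optics.grab_frame('side'); cv2.imwrite('pics/s4.png',im);crop(im,170,80,150,110,5,'s4c.png')
E
```

```text
clock: 6.18
eef_pos: [589.5, 134.3, 16.4]
tcp_rot: [3.139, -0.0, 1.543]
contact_force: [0.0, 0.4, -3.2]
opening: 0.475
clock 6.18 tcp [589.5 134.3  16.4] rpy [ 3.139 -0.     1.543] F [ 0.   0.4 -3.2] op 0.475
dp [ 0.3 -0.5  0.4] ang [ 0.0029 -0.0004 -0.0031] rows 0.0
```

View pics/s4c.png

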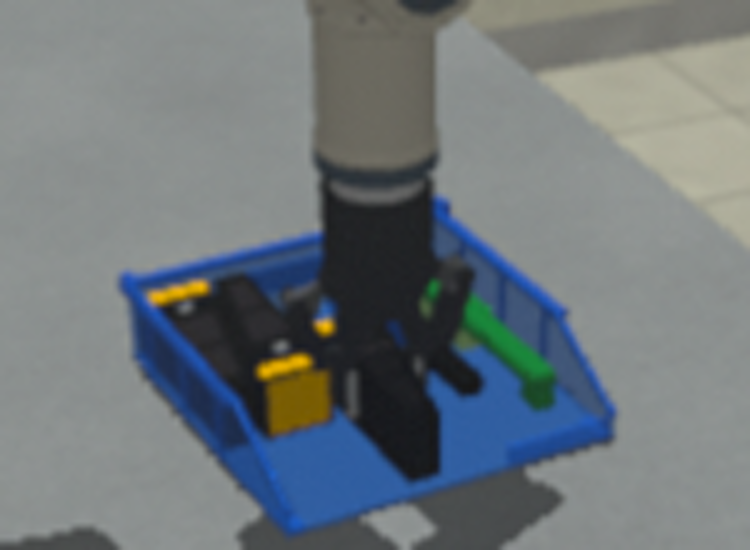

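```bash
python3 -m creep '[{"dp":[0,0,1.2],"angular":[0,0,0],"fingers":25},{"dp":[0,0,1.2],"angular":[0,0,0],"fingers":25}]';python3 -m creep '[{"dp":[0,0,0],"angular":[0,0,0],"fingers":45},{"dp":[0,0,0],"angular":[0,0,0],"fingers":53},{"dp":[0,0,0],"angular":[0,0,0],"fingers":55},{"dp":[0,0,0],"angular":[0,0,0],"fingers":55}]';python3 -m creep '[{"dp":[0,0,-30],"angular":[0,0,0],"fingers":55},{"dp":[0,0,-60],"angular":[0,0,0],"fingers":55},{"dp":[0,0,-90],"angular":[0,0,0],"fingers":40},{"dp":[0,0,-90],"angular":[0,0,0],"fingers":0},{"dp":[0,0,-90],"angular":[0,0,0],"fingers":0}]'; python3 - <<'E'
from h import *
im=optics.grab_frame('side'); cv2.imwrite('pics/s5.png',im);crop(im,170,80,150,110,5,'s5c.png')
E
```

```text
clock: 6.4
eef_pos: [589.8, 134.4, 15.7]
tcp_rot: [3.138, -0.001, 1.543]
contact_force: [-0.1, 0.1, 0.1]
opening: 0.472
clock: 6.73
eef_pos: [589.7, 134.3, 15.4]
tcp_rot: [3.138, -0.001, 1.543]
contact_force: [-0.7, -1.2, -0.1]
opening: 0.645
clock: 7.15
eef_pos: [590.7, 134.5, 107.2]
tcp_rot: [3.135, -0.001, 1.543]
contact_force: [-0.8, 0.3, 0.1]
opening: 0.228
```

View pics/s5c.png

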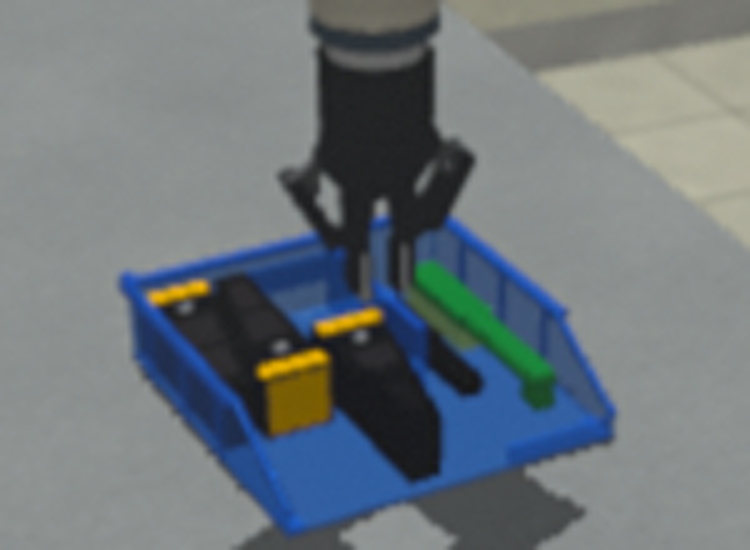

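The crop shows chock A on the bay floor with its thick end inward (yellow at (348,322)) and its thin end at (425,440). Next I push it back from its thin end with the closed fingers.

```bash
python3 -c "
from crate import *
print(w(-148,17),w(-120,17),w(-32,17))"; python3 go.py 593.5 24.6 107 1.645
```

```text
(np.float64(593.5188492247987), np.float64(24.64696564932139)) (np.float64(591.4430525529432), np.float64(52.56991442227718)) (np.float64(584.9191201556831), np.float64(140.32775342299541))
clock 7.20 tcp [589.5 134.3 105.7] rpy [ 3.137e+00 -1.000e-03  1.543e+00] F [-0.1  0.8 -0. ] op 0.138
dp [-109.6    7.1   -1.4] ang [ 0.0042 -0.0005 -0.1021] rows 2.6
```

```bash
python3 -m creep '[{"dp":[-40,3,-1],"angular":[0.004,0,-0.05],"fingers":0},{"dp":[-80,5,-1],"angular":[0.004,0,-0.102],"fingers":0},{"dp":[-109.6,7,-1],"angular":[0.004,0,-0.102],"fingers":0},{"dp":[-109.6,7,-1],"angular":[0.004,0,-0.102],"fingers":0},{"dp":[-109.6,7,20],"angular":[0.004,0,-0.102],"fingers":0}]'; python3 go.py 593.5 24.6 20 1.645
```

```text
clock: 7.62
eef_pos: [594.9, 22.8, 86.7]
tcp_rot: [3.139, -0.0, 1.642]
contact_force: [1.7, 0.5, 0.3]
opening: -0.004
clock 7.62 tcp [594.9  22.8  86.7] rpy [ 3.139 -0.     1.642] F [1.7 0.5 0.3] op -0.004
dp [ 1.9 -1.4 66.7] ang [ 0.0024 -0.0002 -0.0033] rows 1.6
```

```bash
python3 -m creep '[{"dp":[0,-1,25],"angular":[0.002,0,0],"fingers":0},{"dp":[0,-1,45],"angular":[0.002,0,0],"fingers":0},{"dp":[0,-1,60],"angular":[0.002,0,0],"fingers":0},{"dp":[0,-1,66],"angular":[0.002,0,0],"fingers":0},{"dp":[0,-1,66],"angular":[0.002,0,0],"fingers":0}]'; python3 go.py 584.9 140.3 20 1.645
```

```text
clock: 8.03
eef_pos: [590.2, 24.6, 16.7]
tcp_rot: [-3.134, -0.001, 1.645]
contact_force: [0.5, -0.1, -0.1]
opening: 0.003
clock 8.03 tcp [590.2  24.6  16.7] rpy [-3.134e+00 -1.000e-03  1.645e+00] F [ 0.5 -0.1 -0.1] op 0.003
dp [115.8   3.3  -3.3] ang [-0.0077 -0.0006 -0.0002] rows 2.8
```

```bash
python3 -m creep '[{"dp":[8,2,-3],"angular":[-0.003,0,0],"fingers":0},{"dp":[14,2,-3],"angular":[-0.003,0,0],"fingers":0},{"dp":[20,2,-3],"angular":[-0.003,0,0],"fingers":0},{"dp":[28,2,-3],"angular":[-0.003,0,0],"fingers":0},{"dp":[36,2,-3],"angular":[-0.003,0,0],"fingers":0}]'; python3 go.py 584.9 140.3 20 1.645;python3 - <<'E'
from h import *
im=optics.grab_frame('side'); cv2.imwrite('pics/s6.png',im);crop(im,170,80,150,110,5,'s6c.png')
E
```

```text
clock: 8.45
eef_pos: [592.0, 61.4, 23.1]
tcp_rot: [3.14, -0.0, 1.645]
contact_force: [0.7, -1.1, 1.7]
opening: 0.001
clock 8.45 tcp [592.   61.4  23.1] rpy [ 3.14  -0.     1.645] F [ 0.7 -1.1  1.7] op 0.001
dp [79.2 -1.2  3.1] ang [ 0.0014 -0.0003  0.    ] rows 1.9
```

View pics/s6c.png

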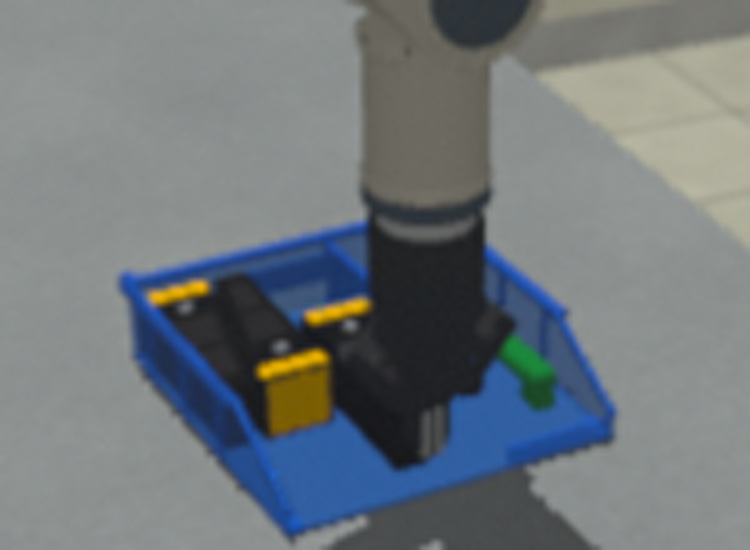

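```bash
python3 -m creep '[{"dp":[8,-2,1],"angular":[0,0,0],"fingers":0},{"dp":[16,-2,2],"angular":[0,0,0],"fingers":0},{"dp":[24,-2,3],"angular":[0,0,0],"fingers":0},{"dp":[32,-2,3],"angular":[0,0,0],"fingers":0},{"dp":[40,-2,3],"angular":[0,0,0],"fingers":0}]'; python3 go.py 584.9 140.3 20 1.645;python3 - <<'E'
from h import *
im=optics.grab_frame('side'); cv2.imwrite('pics/s7.png',im);crop(im,170,80,150,110,5,'s7c.png')
E
```

```text
clock: 8.92
eef_pos: [586.3, 101.1, 19.0]
tcp_rot: [-3.141, -0.0, 1.645]
contact_force: [-0.6, -2.0, -0.7]
opening: 0.001
clock 8.92 tcp [586.3 101.1  19. ] rpy [-3.141 -0.     1.645] F [-0.6 -2.  -0.7] op 0.001
dp [39.2  1.5 -1. ] ang [-0.0005 -0.0004 -0.0002] rows 0.9
```

View pics/s7c.png

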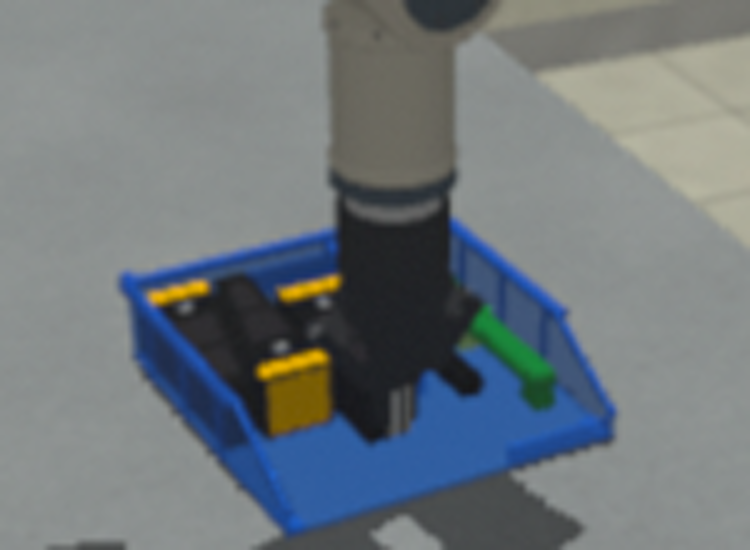

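```bash
python3 -m creep '[{"dp":[8,0,-1],"angular":[0,0,0],"fingers":0},{"dp":[15,0,-1],"angular":[0,0,0],"fingers":0},{"dp":[21,0,-1],"angular":[0,0,0],"fingers":0},{"dp":[25,0,-1],"angular":[0,0,0],"fingers":0},{"dp":[28,0,-1],"angular":[0,0,0],"fingers":0}]'; python3 go.py 584.9 140.3 20 1.645; python3 -m creep '[{"dp":[1.5,0,0],"angular":[0,0,0],"fingers":0},{"dp":[3,0,0],"angular":[0,0,0],"fingers":0},{"dp":[4.5,0,0],"angular":[0,0,0],"fingers":0}]'; python3 -m creep '[{"dp":[1.5,0,0],"angular":[0,0,0],"fingers":0},{"dp":[3,0,0],"angular":[0,0,0],"fingers":0}]'
```

```text
clock: 9.38
eef_pos: [584.5, 128.7, 20.3]
tcp_rot: [3.142, -0.0, 1.645]
contact_force: [-0.5, -0.1, 0.8]
opening: 0.004
clock 9.38 tcp [584.5 128.7  20.3] rpy [ 3.142 -0.     1.645] F [-0.5 -0.1  0.8] op 0.004
dp [11.5  1.3  0.3] ang [ 0.     -0.0003  0.0002] rows 0.3
clock: 9.63
eef_pos: [584.2, 132.6, 20.3]
tcp_rot: [3.142, -0.0, 1.645]
contact_force: [0.3, -0.1, 0.6]
opening: -0.001
clock: 9.8
eef_pos: [584.0, 135.6, 20.3]
tcp_rot: [3.142, -0.0, 1.645]
contact_force: [-0.4, -2.2, 0.5]
opening: -0.002
```

```bash
python3 -m creep '[{"dp":[1.5,0,0],"angular":[0,0,0],"fingers":0},{"dp":[3,0,0],"angular":[0,0,0],"fingers":0}]'; python3 -m creep '[{"dp":[1.5,0,0],"angular":[0,0,0],"fingers":0},{"dp":[3,0,0],"angular":[0,0,0],"fingers":0}]';python3 - <<'E'
from h import *
im=optics.grab_frame('side'); cv2.imwrite('pics/s8.png',im);crop(im,170,80,150,110,5,'s8c.png')
E
```

```text
clock: 9.97
eef_pos: [583.8, 138.7, 20.3]
tcp_rot: [3.142, -0.0, 1.645]
contact_force: [-0.2, -1.6, 0.8]
opening: 0.001
clock: 10.13
eef_pos: [583.6, 141.7, 20.3]
tcp_rot: [3.142, -0.0, 1.645]
contact_force: [-1.0, -0.9, 1.3]
opening: 0.001
```

View pics/s8c.png

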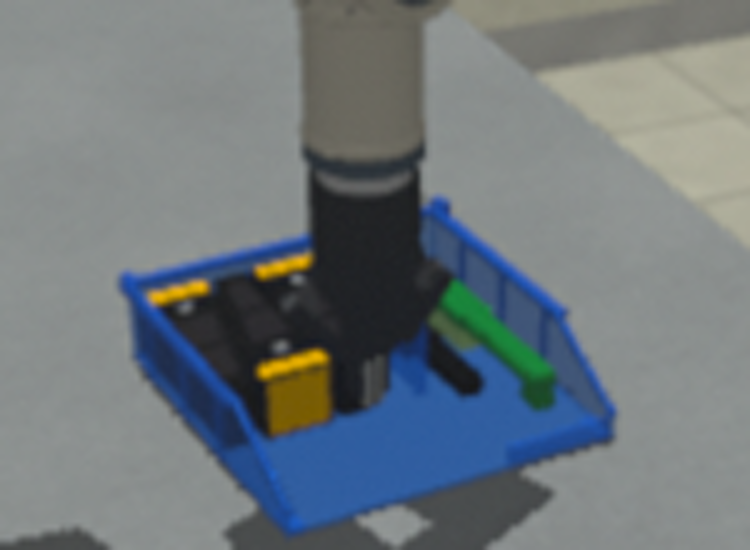

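```bash
python3 -m creep '[{"dp":[1.5,0,0],"angular":[0,0,0],"fingers":0},{"dp":[2,0,0],"angular":[0,0,0],"fingers":0}]'; python3 -m creep '[{"dp":[1.5,0,0],"angular":[0,0,0],"fingers":0},{"dp":[1.5,0,0],"angular":[0,0,0],"fingers":0}]'
```

```text
clock: 10.35
eef_pos: [583.4, 142.7, 20.3]
tcp_rot: [-3.141, 0.001, 1.646]
contact_force: [2.1, -11.8, 2.2]
opening: 0.001
clock: 10.52
eef_pos: [583.5, 142.8, 20.3]
tcp_rot: [-3.141, 0.003, 1.646]
contact_force: [2.8, -16.6, 2.6]
opening: 0.002
```

```bash
python3 -m creep '[{"dp":[-10,0,0],"angular":[0,0,0],"fingers":0},{"dp":[-25,0,-10],"angular":[0,0,0],"fingers":0},{"dp":[-50,0,-45],"angular":[0,0,-0.1],"fingers":85},{"dp":[-75,0,-75],"angular":[0,0,-0.2],"fingers":85},{"dp":[-105,0,-95],"angular":[0,0,-0.3],"fingers":85}]'; python3 go.py 501.5 -407.3 110 2.615
```

```text
clock: 10.93
eef_pos: [591.9, 39.5, 118.5]
tcp_rot: [3.139, -0.0, 1.951]
contact_force: [2.0, -0.1, -1.3]
opening: 0.42
clock 10.93 tcp [591.9  39.5 118.5] rpy [ 3.139 -0.     1.951] F [ 2.  -0.1 -1.3] op 0.420
dp [-381.4 -249.6    7.8] ang [ 0.0027  0.0009 -0.6645] rows 10.9
```

```bash
python3 -m creep '[{"dp":[-33,-21,0],"angular":[0,0,-0.12],"fingers":85},{"dp":[-66,-43,0],"angular":[0,0,-0.24],"fingers":85},{"dp":[-99,-65,0],"angular":[0,0,-0.36],"fingers":85},{"dp":[-132,-86,0],"angular":[0,0,-0.48],"fingers":85},{"dp":[-165,-108,0],"angular":[0,0,-0.6],"fingers":85}]'; python3 go.py 501.5 -407.3 110 2.615;
```

```text
clock: 11.35
eef_pos: [551.0, -151.0, 116.1]
tcp_rot: [3.141, 0.001, 2.535]
contact_force: [0.6, -0.7, -0.7]
opening: 0.997
clock 11.35 tcp [ 551.  -151.   116.1] rpy [3.141e+00 1.000e-03 2.535e+00] F [ 0.6 -0.7 -0.7] op 0.997
dp [-105.4 -238.8    5.9] ang [ 0.0009  0.0006 -0.0799] rows 6.3
```

```bash
python3 -m creep '[{"dp":[-16,-37,0],"angular":[0,0,-0.08],"fingers":85},{"dp":[-32,-74,0],"angular":[0,0,-0.08],"fingers":85},{"dp":[-48,-111,0],"angular":[0,0,-0.08],"fingers":85},{"dp":[-64,-148,0],"angular":[0,0,-0.08],"fingers":85},{"dp":[-80,-183,0],"angular":[0,0,-0.08],"fingers":85}]'; python3 -m creep '[{"dp":[-12,-27,0],"angular":[0,0,0],"fingers":85},{"dp":[-24,-52,0],"angular":[0,0,0],"fingers":85},{"dp":[-25,-55,0],"angular":[0,0,0],"fingers":85},{"dp":[-25,-55,0],"angular":[0,0,0],"fingers":85}]'; python3 go.py 501.5 -407.3 62 2.615;python3 - <<'E'
from h import *
im=optics.grab_frame('top'); cv2.imwrite('pics/t9.png',im);crop(im,125,120,110,105,7,'t9c.png')
im=optics.grab_frame('side'); cv2.imwrite('pics/s9.png',im);crop(im,180,100,180,200,3,'s9c.png')
E
```

```text
clock: 11.77
eef_pos: [510.8, -347.0, 116.0]
tcp_rot: [3.141, 0.0, 2.609]
contact_force: [1.0, -0.6, -0.1]
opening: 0.994
clock: 12.1
eef_pos: [504.8, -406.5, 115.5]
tcp_rot: [3.141, 0.0, 2.607]
contact_force: [-0.3, -0.4, 0.8]
opening: 0.998
clock 12.10 tcp [ 504.8 -406.5  115.5] rpy [3.141 0.    2.607] F [-0.3 -0.4  0.8] op 0.998
dp [ 2.5 -2.4 53.5] ang [ 0.0004  0.0004 -0.0083] rows 1.3
```

View pics/t9c.png

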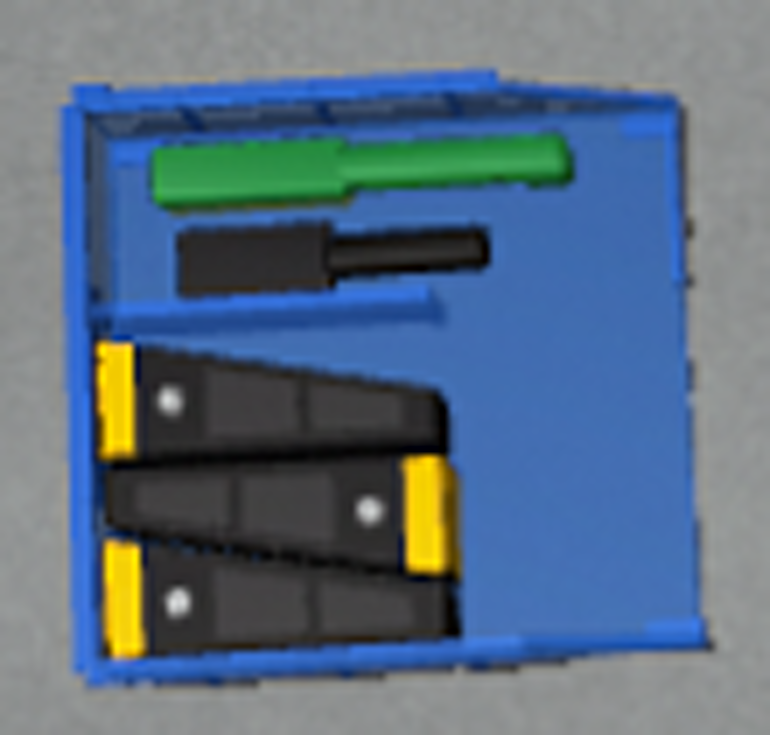

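View pics/s9c.png

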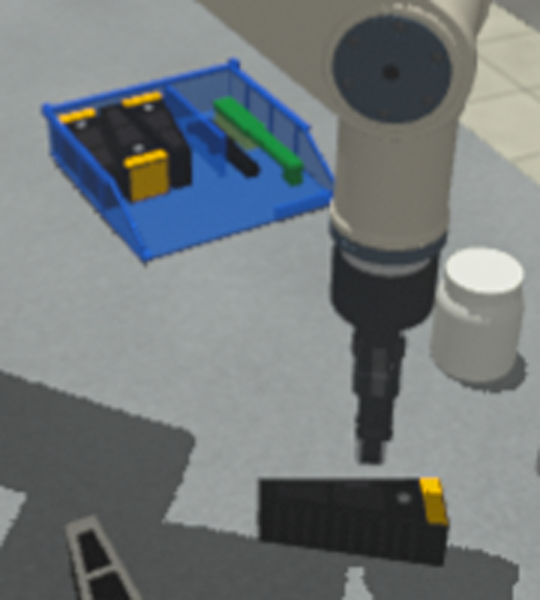

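The top view shows chock A flush at the back wall, yellow at (115,400), parallel to chock 2 with a few mm gap. The tools are unmoved. Now I pick B.

```bash
python3 -m creep '[{"dp":[2.5,-2.4,20],"angular":[0,0,-0.008],"fingers":85},{"dp":[2.5,-2.4,40],"angular":[0,0,-0.008],"fingers":85},{"dp":[2.5,-2.4,53],"angular":[0,0,-0.008],"fingers":85},{"dp":[2.5,-2.4,53],"angular":[0,0,-0.008],"fingers":85}]'; python3 go.py 501.5 -407.3 11.6 2.615
```

```text
clock: 12.53
eef_pos: [501.0, -402.8, 59.4]
tcp_rot: [3.14, -0.005, 2.619]
contact_force: [-0.6, 0.4, 0.0]
opening: 0.994
clock 12.53 tcp [ 501.  -402.8   59.4] rpy [ 3.14  -0.005  2.619] F [-0.6  0.4  0. ] op 0.994
dp [-3.  -3.7 47.8] ang [ 0.0013 -0.0052  0.0038] rows 1.2
```

```bash
python3 -m creep '[{"dp":[-1,-2,15],"angular":[0,0,0],"fingers":85},{"dp":[-1,-2,32],"angular":[0,0,0],"fingers":85},{"dp":[-1,-2,44],"angular":[0,0,0],"fingers":85},{"dp":[-1,-2,48],"angular":[0,0,0],"fingers":85},{"dp":[-1,-2,48],"angular":[0,0,0],"fingers":85}]'; python3 -m creep '[{"dp":[0,0,0],"angular":[0,0,0],"fingers":75}]'; python3 go.py 501.5 -407.3 11.6 2.615
```

```text
clock: 12.95
eef_pos: [501.7, -407.0, 12.9]
tcp_rot: [3.141, -0.002, 2.618]
contact_force: [-0.2, 0.9, 0.1]
opening: 0.995
clock: 13.03
eef_pos: [502.4, -407.7, 14.3]
tcp_rot: [3.141, -0.0, 2.618]
contact_force: [-0.1, -0.9, -0.1]
opening: 0.887
clock 13.03 tcp [ 502.4 -407.7   14.3] rpy [ 3.141 -0.     2.618] F [-0.1 -0.9 -0.1] op 0.887
dp [ 1.  -0.2  2.7] ang [ 0.0003 -0.      0.0026] rows 0.1
```

```bash
python3 -m creep '[{"dp":[1,0,2.7],"angular":[0,0,0.003],"fingers":55},{"dp":[1,0,2.7],"angular":[0,0,0.003],"fingers":40},{"dp":[1,0,2.7],"angular":[0,0,0.003],"fingers":25},{"dp":[1,0,2.7],"angular":[0,0,0.003],"fingers":25},{"dp":[1,0,2.7],"angular":[0,0,0.003],"fingers":25}]' 70;python3 -m creep '[{"dp":[0,0,0],"angular":[0,0,0],"fingers":25},{"dp":[0,0,0],"angular":[0,0,0],"fingers":25},{"dp":[0,0,0],"angular":[0,0,0],"fingers":25}]'; python3 -m creep '[{"dp":[0,0,-20],"angular":[0,0,0],"fingers":25},{"dp":[0,0,-50],"angular":[0,0,0],"fingers":25},{"dp":[0,0,-85],"angular":[0,0,0],"fingers":25},{"dp":[0,0,-105],"angular":[0,0,0],"fingers":25},{"dp":[0,0,-105],"angular":[0,0,0],"fingers":25}]'
```

```text
clock: 13.45
eef_pos: [501.6, -407.3, 12.2]
tcp_rot: [3.141, 0.001, 2.614]
contact_force: [-2.3, 1.6, 6.9]
opening: 0.483
clock: 13.7
eef_pos: [501.6, -407.3, 12.2]
tcp_rot: [3.141, 0.001, 2.614]
contact_force: [-1.5, 1.2, 7.2]
opening: 0.477
clock: 14.12
eef_pos: [503.6, -408.9, 121.2]
tcp_rot: [-3.141, 0.007, 2.614]
contact_force: [2.0, -1.3, -2.3]
opening: 0.479
```

```bash
python3 - <<'E'
from h import *; from crate import *
for u,v in((433,298),(260,305),(110,313)):
    q=onz('top',[[125+u/7-.5,120+v/7-.5]],60)[0]; print('div',np.round(inv(q[0],q[1]),1))
for u,v in((95,340),(95,462),(445,393),(445,452)):
    q=onz('top',[[125+u/7-.5,120+v/7-.5]],54)[0]; print('c3',np.round(inv(q[0],q[1]),1))
for u,v in((457,455),(455,573),(105,470)):
    q=onz('top',[[125+u/7-.5,120+v/7-.5]],54)[0]; print('c2',np.round(inv(q[0],q[1]),1))
for u,v in((105,540),(103,658)):
    q=onz('top',[[125+u/7-.5,120+v/7-.5]],54)[0]; print('c1',np.round(inv(q[0],q[1]),1))
print(w(-65-7,-8+.7))
E
python3 go.py 597 101.5 120 1.546
```

```text
div [-20.4 -29.6]
div [ 56.1 -30.6]
div [122.1 -30.5]
c3 [130.4 -19.9]
c3 [131.6  34.9]
c3 [-23.4  12.4]
c3 [-22.4  38.9]
c2 [-27.7  40.6]
c2 [-24.9  93.2]
c2 [127.3  38.8]
c1 [127.9  70. ]
c1 [129.9 122.1]
(np.float64(612.1176745148633), np.float64(102.23932157327599))
clock 14.12 tcp [ 503.6 -408.9  121.2] rpy [-3.141  0.007  2.614] F [ 2.  -1.3 -2.3] op 0.479
dp [176.  488.1  -0.5] ang [0.003  0.0069 1.0685] rows 12.4
```

```bash
python3 -c "
from crate import *
print(w(-72,-3.3))"; python3 -m creep '[{"dp":[12,30,0],"angular":[0,0,0.12],"fingers":25},{"dp":[26,68,0],"angular":[0,0,0.24],"fingers":25},{"dp":[40,108,0],"angular":[0,0,0.36],"fingers":25},{"dp":[54,147,0],"angular":[0,0,0.48],"fingers":25},{"dp":[68,186,0],"angular":[0,0,0.6],"fingers":25}]'; python3 go.py 608 102 120 1.546
```

```text
(np.float64(608.1286818330125), np.float64(101.94277919158235))
clock: 14.53
eef_pos: [534.5, -213.5, 114.9]
tcp_rot: [-3.14, -0.002, 2.014]
contact_force: [0.6, -0.6, -3.0]
opening: 0.483
clock 14.53 tcp [ 534.5 -213.5  114.9] rpy [-3.140e+00 -2.000e-03  2.014e+00] F [ 0.6 -0.6 -3. ] op 0.483
dp [253.5 201.7  -4.8] ang [-0.0016 -0.0016  0.468 ] rows 7.8
```

```bash
python3 -m creep '[{"dp":[31,25,-2],"angular":[0,0,0.1],"fingers":25},{"dp":[62,49,-4],"angular":[0,0,0.2],"fingers":25},{"dp":[93,74,-5],"angular":[0,0,0.3],"fingers":25},{"dp":[124,99,-5],"angular":[0,0,0.4],"fingers":25},{"dp":[155,123,-5],"angular":[0,0,0.468],"fingers":25}]'; python3 -m creep '[{"dp":[31,25,0],"angular":[0,0,0],"fingers":25},{"dp":[60,48,0],"angular":[0,0,0],"fingers":25},{"dp":[80,64,0],"angular":[0,0,0],"fingers":25},{"dp":[88,70,0],"angular":[0,0,0],"fingers":25},{"dp":[88,70,0],"angular":[0,0,0],"fingers":25}]';python3 go.py 608 102 120 1.546
```

```text
clock: 14.95
eef_pos: [578.3, -20.6, 120.2]
tcp_rot: [-3.14, -0.0, 1.547]
contact_force: [1.3, -0.5, -2.2]
opening: 0.479
clock: 15.37
eef_pos: [651.1, 66.2, 119.9]
tcp_rot: [-3.141, -0.001, 1.555]
contact_force: [-0.1, -0.9, -3.0]
opening: 0.48
clock 15.37 tcp [651.1  66.2 119.9] rpy [-3.141e+00 -1.000e-03  1.555e+00] F [-0.1 -0.9 -3. ] op 0.480
dp [ 35.1 -43.6  -0.1] ang [-0.0009 -0.0006  0.0088] rows 1.3
```

```bash
python3 -m creep '[{"dp":[14,-17,0],"angular":[0,0,0.009],"fingers":25},{"dp":[28,-34,0],"angular":[0,0,0.009],"fingers":25},{"dp":[35,-43.6,0],"angular":[0,0,0.009],"fingers":25},{"dp":[35,-43.6,0],"angular":[0,0,0.009],"fingers":25},{"dp":[35,-43.6,0],"angular":[0,0,0.009],"fingers":25}]';python3 go.py 608 102 16.7 1.546;python3 - <<'E'
from held import *
P,c=held('B',12.2); print(c)
a=optics.grab_frame('side');b=optics.grab_frame('top')
ovh(P,'side',a,(170,80,150,110),5,'s10o.png')
ovh(P,'top',b,(125,120,130,105),6,'t10o.png')
E
```

```text
clock: 15.78
eef_pos: [607.0, 99.3, 121.3]
tcp_rot: [-3.141, 0.0, 1.544]
contact_force: [0.1, 0.4, -3.1]
opening: 0.481
clock 15.78 tcp [607.   99.3 121.3] rpy [-3.141  0.     1.544] F [ 0.1  0.4 -3.1] op 0.481
dp [  2.7   1.  104.6] ang [-0.0005  0.0001 -0.002 ] rows 2.5
(np.float64(607.1618147012585), np.float64(106.34553307311907), np.float64(4.784325329342732))
```

View pics/s10o.png

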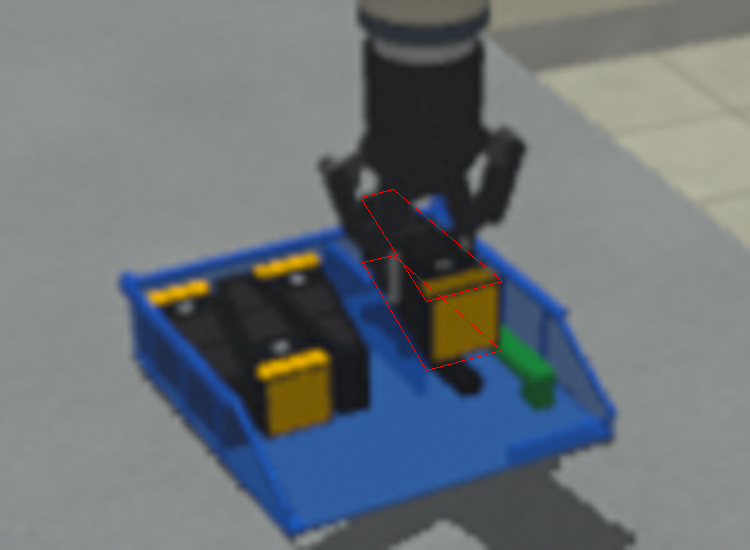

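View pics/t10o.png

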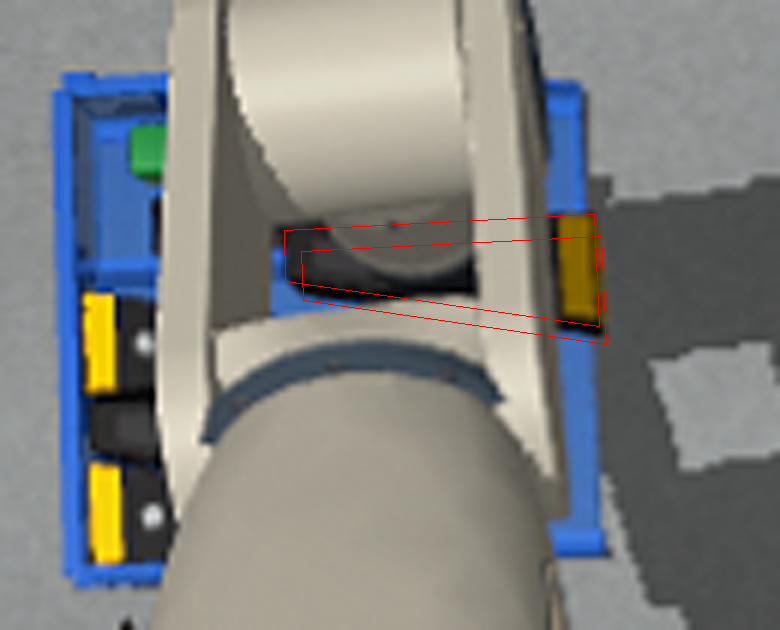

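```bash
python3 -m creep '[{"dp":[2,1,20],"angular":[0,0,0],"fingers":25},{"dp":[2,1,40],"angular":[0,0,0],"fingers":25},{"dp":[2,1,60],"angular":[0,0,0],"fingers":25},{"dp":[2,1,74],"angular":[0,0,0],"fingers":25},{"dp":[2,1,82],"angular":[0,0,0],"fingers":25}]';python3 -m creep '[{"dp":[0,0,5],"angular":[0,0,0],"fingers":25},{"dp":[0,0,7],"angular":[0,0,0],"fingers":25},{"dp":[0,0,8],"angular":[0,0,0],"fingers":25}]';  python3 go.py 608 102 16.5 1.546
```

```text
clock: 16.3
eef_pos: [608.3, 100.9, 37.6]
tcp_rot: [-3.14, 0.0, 1.543]
contact_force: [-0.4, -0.0, -3.4]
opening: 0.482
clock: 16.55
eef_pos: [609.2, 101.7, 31.8]
tcp_rot: [3.141, -0.0, 1.543]
contact_force: [0.8, -0.7, -3.0]
opening: 0.48
clock 16.55 tcp [609.2 101.7  31.8] rpy [ 3.141 -0.     1.543] F [ 0.8 -0.7 -3. ] op 0.480
dp [ 0.3 -1.3 15.3] ang [ 0.0006 -0.0004 -0.0027] rows 0.4
```

```bash
python3 -m creep '[{"dp":[0,-1,5],"angular":[0,0,0],"fingers":25},{"dp":[0,-1,10],"angular":[0,0,0],"fingers":25},{"dp":[0,-1,13],"angular":[0,0,0],"fingers":25},{"dp":[0,-1,15],"angular":[0,0,0],"fingers":25},{"dp":[0,-1,15],"angular":[0,0,0],"fingers":25}]';  python3 go.py 608 102 16.5 1.546
python3 - <<'E'
from h import *
im=optics.grab_frame('side'); cv2.imwrite('pics/s11.png',im);crop(im,170,80,150,110,5,'s11c.png')
E
```

```text
clock: 16.97
eef_pos: [607.6, 102.0, 16.4]
tcp_rot: [-3.141, -0.0, 1.544]
contact_force: [1.1, -0.4, -3.4]
opening: 0.48
clock 16.97 tcp [607.6 102.   16.4] rpy [-3.141 -0.     1.544] F [ 1.1 -0.4 -3.4] op 0.480
dp [ 0.   0.4 -0.1] ang [-0.0001 -0.0003 -0.0024] rows 0.0
```

View pics/s11c.png

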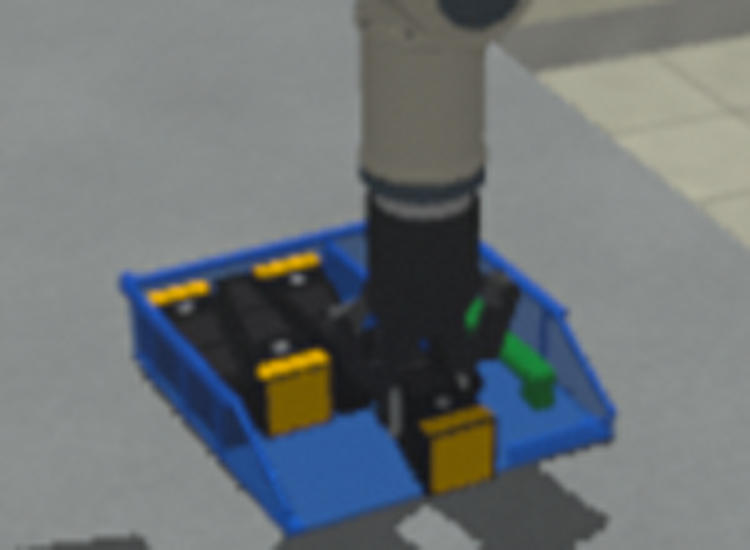

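```bash
python3 -m creep '[{"dp":[0,0,1],"angular":[0,0,0],"fingers":25},{"dp":[0,0,1],"angular":[0,0,0],"fingers":25}]';python3 -m creep '[{"dp":[0,0,0],"angular":[0,0,0],"fingers":45},{"dp":[0,0,0],"angular":[0,0,0],"fingers":52},{"dp":[0,0,0],"angular":[0,0,0],"fingers":54},{"dp":[0,0,0],"angular":[0,0,0],"fingers":54}]';python3 -m creep '[{"dp":[0,0,-30],"angular":[0,0,0],"fingers":54},{"dp":[0,0,-60],"angular":[0,0,0],"fingers":54},{"dp":[0,0,-90],"angular":[0,0,0],"fingers":40},{"dp":[-40,0,-90],"angular":[0,0,-0.05],"fingers":0},{"dp":[-80,0,-90],"angular":[0,0,-0.1],"fingers":0}]'; python3 - <<'E'
from h import *
im=optics.grab_frame('side'); cv2.imwrite('pics/s12.png',im);crop(im,170,80,150,110,5,'s12c.png')
im=optics.grab_frame('top'); cv2.imwrite('pics/t12.png',im);crop(im,125,120,130,105,6,'t12c.png')
E
```

```text
clock: 17.18
eef_pos: [607.8, 102.0, 16.2]
tcp_rot: [3.141, -0.0, 1.544]
contact_force: [-2.4, -0.2, 3.6]
opening: 0.482
clock: 17.52
eef_pos: [607.8, 102.0, 15.6]
tcp_rot: [3.141, -0.0, 1.543]
contact_force: [0.1, -0.5, -0.9]
opening: 0.63
clock: 17.93
eef_pos: [607.4, 22.8, 108.0]
tcp_rot: [3.137, -0.0, 1.649]
contact_force: [0.5, -0.8, -1.4]
opening: 0.212
```

View pics/s12c.png

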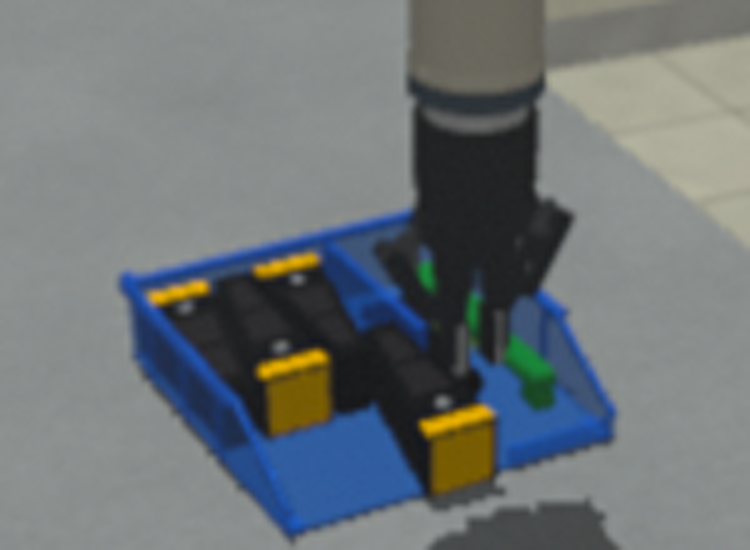

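View pics/t12c.png

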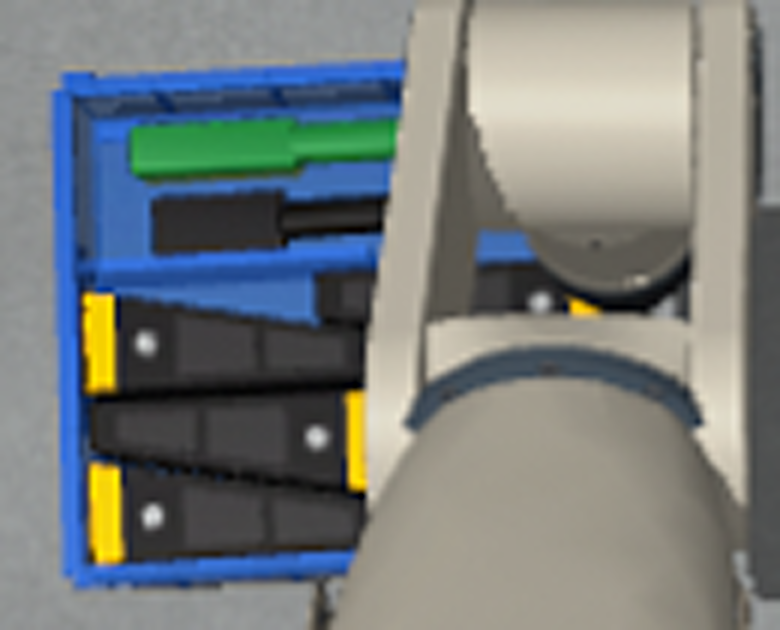

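Both views show B's thin end already between the divider and chock 3's tread, at (320,295) in the top crop. Now I move the closed fingers in front of B's thick end.

```bash
python3 -c "
from crate import *
print(w(-170,1),w(-165,1),w(-125,1))"; python3 go.py 611 4 20 1.645
```

```text
(np.float64(611.105803051517), np.float64(3.8936754259163884)) (np.float64(610.7351250743999), np.float64(8.879916278229917)) (np.float64(607.7697012574636), np.float64(48.7698430967382))
clock 18.03 tcp [605.5  17.7 106.2] rpy [3.141e+00 1.000e-03 1.643e+00] F [0.  0.9 0.6] op 0.038
dp [-13.9   4.4  86.2] ang [ 0.0008  0.001  -0.0021] rows 2.1
```

```bash
python3 -m creep '[{"dp":[-14,4,0],"angular":[0,0,0],"fingers":0},{"dp":[-14,4,20],"angular":[0,0,0],"fingers":0},{"dp":[-14,4,45],"angular":[0,0,0],"fingers":0},{"dp":[-14,4,70],"angular":[0,0,0],"fingers":0},{"dp":[-14,4,84],"angular":[0,0,0],"fingers":0}]';python3 -m creep '[{"dp":[0,0,0],"angular":[0,0,0],"fingers":0},{"dp":[0,0,0],"angular":[0,0,0],"fingers":0}]'; python3 go.py 607.8 48.8 22 1.645;python3 - <<'E'
from h import *
im=optics.grab_frame('side'); cv2.imwrite('pics/s13.png',im);crop(im,180,80,150,110,5,'s13c.png')
E
```

```text
clock: 18.45
eef_pos: [609.6, 8.3, 18.9]
tcp_rot: [-3.139, -0.001, 1.644]
contact_force: [-1.0, 0.4, -0.7]
opening: -0.001
clock: 18.62
eef_pos: [610.3, 8.4, 20.8]
tcp_rot: [-3.14, -0.0, 1.644]
contact_force: [-0.6, -0.2, 0.2]
opening: -0.0
clock 18.62 tcp [610.3   8.4  20.8] rpy [-3.14  -0.     1.644] F [-0.6 -0.2  0.2] op -0.000
dp [40.4  0.5 -1.2] ang [-0.0017 -0.0005 -0.0013] rows 1.0
```

View pics/s13c.png

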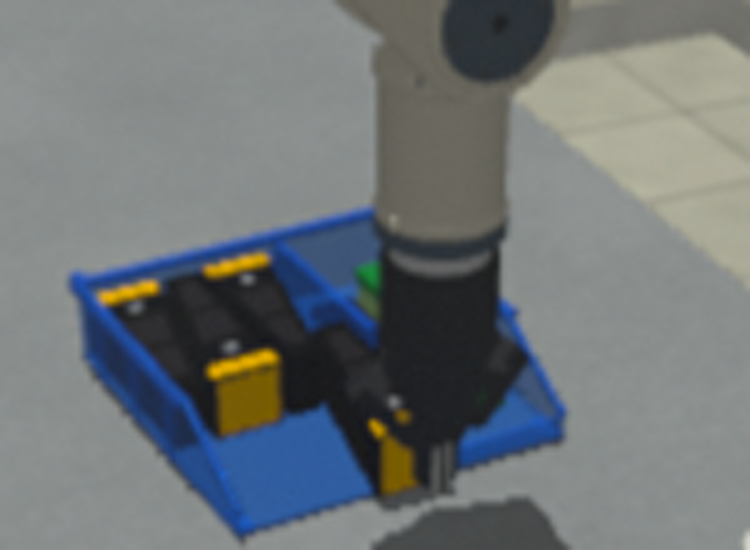

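The finger at (442,465) is right of the thick face's middle, and the face spans 378 to 448. I'll shift 8 mm toward the tread side, then push.

```bash
python3 -m creep '[{"dp":[0,-8,-1],"angular":[0,0,0],"fingers":0},{"dp":[8,-8,-1],"angular":[0,0,0],"fingers":0},{"dp":[16,-8,-1],"angular":[0,0,0],"fingers":0},{"dp":[24,-8,-1],"angular":[0,0,0],"fingers":0},{"dp":[32,-8,-1],"angular":[0,0,0],"fingers":0}]'; python3 go.py 607.8 48.8 22 1.645;python3 - <<'E'
from h import *
im=optics.grab_frame('side'); cv2.imwrite('pics/s14.png',im);crop(im,180,80,150,110,5,'s14c.png')
E
```

```text
clock: 19.08
eef_pos: [600.5, 40.6, 23.2]
tcp_rot: [3.14, -0.0, 1.644]
contact_force: [0.4, -0.3, 1.5]
opening: 0.003
clock 19.08 tcp [600.5  40.6  23.2] rpy [ 3.14  -0.     1.644] F [ 0.4 -0.3  1.5] op 0.003
dp [7.6 7.9 1.2] ang [ 0.0011 -0.0003 -0.0012] rows 0.3
```

View pics/s14c.png

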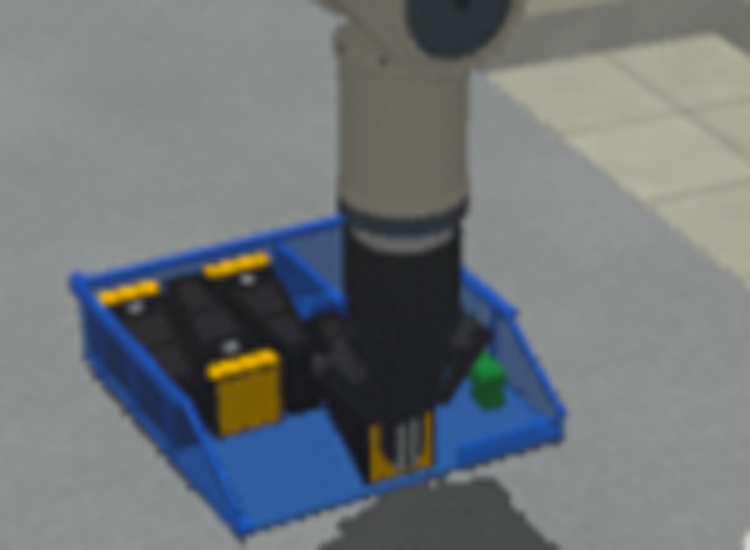

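```bash
python3 -m creep '[{"dp":[6,0,1],"angular":[0,0,0],"fingers":0},{"dp":[12,0,1],"angular":[0,0,0],"fingers":0},{"dp":[18,0,1],"angular":[0,0,0],"fingers":0},{"dp":[24,0,1],"angular":[0,0,0],"fingers":0},{"dp":[30,0,1],"angular":[0,0,0],"fingers":0}]'; python3 -m creep '[{"dp":[3,0,0],"angular":[0,0,0],"fingers":0},{"dp":[6,0,0],"angular":[0,0,0],"fingers":0},{"dp":[9,0,0],"angular":[0,0,0],"fingers":0}]'; python3 - <<'E'
from h import *
im=optics.grab_frame('side'); cv2.imwrite('pics/s15.png',im);crop(im,180,80,150,110,5,'s15c.png')
E
```

```text
clock: 19.55
eef_pos: [598.0, 70.1, 21.5]
tcp_rot: [3.142, -0.0, 1.644]
contact_force: [-0.5, -1.5, 0.7]
opening: 0.002
clock: 19.8
eef_pos: [597.3, 78.7, 21.5]
tcp_rot: [-3.141, -0.0, 1.644]
contact_force: [0.5, -3.8, 0.0]
opening: 0.002
```

View pics/s15c.png

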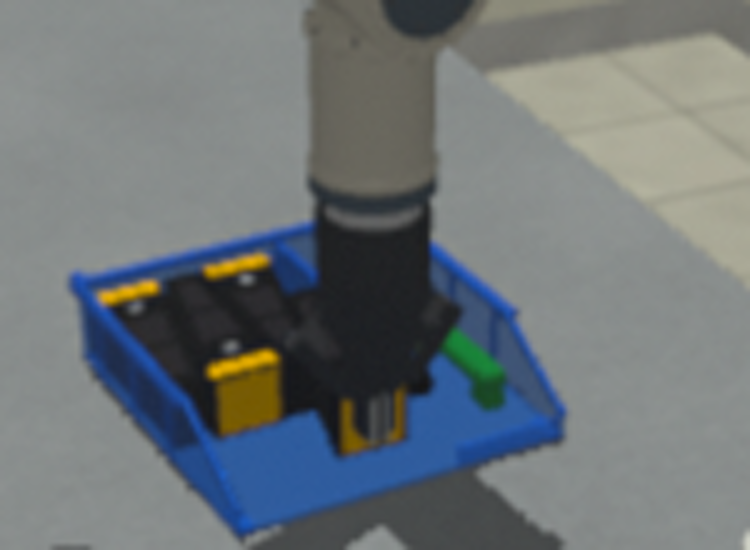

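```bash
for i in 1; do python3 -m creep '[{"dp":[2,0,0],"angular":[0,0,0],"fingers":0},{"dp":[4,0,0],"angular":[0,0,0],"fingers":0},{"dp":[6,0,0],"angular":[0,0,0],"fingers":0}]'; done; python3 -m creep '[{"dp":[2,0,0],"angular":[0,0,0],"fingers":0},{"dp":[4,0,0],"angular":[0,0,0],"fingers":0},{"dp":[6,0,0],"angular":[0,0,0],"fingers":0}]'
```

```text
clock: 20.1
eef_pos: [596.9, 84.4, 21.5]
tcp_rot: [3.142, -0.0, 1.643]
contact_force: [0.7, -3.6, 0.2]
opening: 0.002
clock: 20.35
eef_pos: [596.5, 90.6, 21.5]
tcp_rot: [-3.142, -0.0, 1.643]
contact_force: [0.7, -3.2, -1.8]
opening: 0.001
```

```bash
python3 -m creep '[{"dp":[2,0,0],"angular":[0,0,0],"fingers":0},{"dp":[4,0,0],"angular":[0,0,0],"fingers":0},{"dp":[6,0,0],"angular":[0,0,0],"fingers":0}]';  python3 - <<'E'
from h import *
im=optics.grab_frame('side'); cv2.imwrite('pics/s16.png',im);crop(im,180,80,150,110,5,'s16c.png')
E
```

```text
clock: 20.6
eef_pos: [595.9, 96.6, 21.5]
tcp_rot: [-3.141, -0.0, 1.644]
contact_force: [1.8, -3.2, -0.9]
opening: 0.001
```

View pics/s16c.png

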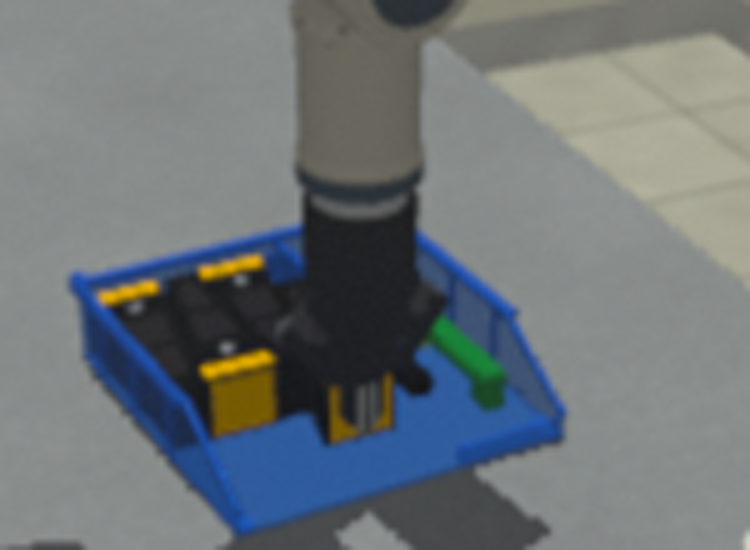

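```bash
python3 -m creep '[{"dp":[2,0,0],"angular":[0,0,0],"fingers":0},{"dp":[4,0,0],"angular":[0,0,0],"fingers":0}]'; python3 -m creep '[{"dp":[2,0,0],"angular":[0,0,0],"fingers":0},{"dp":[4,0,0],"angular":[0,0,0],"fingers":0}]'
```

```text
clock: 20.82
eef_pos: [595.7, 100.5, 21.5]
tcp_rot: [-3.142, -0.0, 1.643]
contact_force: [1.1, -3.7, -1.4]
opening: 0.002
clock: 20.98
eef_pos: [595.9, 104.4, 21.7]
tcp_rot: [3.141, 0.0, 1.644]
contact_force: [4.2, -7.9, -2.2]
opening: -0.005
```

```bash
python3 -m creep '[{"dp":[2,0,0],"angular":[0,0,0],"fingers":0},{"dp":[3,0,0],"angular":[0,0,0],"fingers":0}]'
```

```text
clock: 21.15
eef_pos: [596.3, 107.2, 21.9]
tcp_rot: [3.14, 0.0, 1.644]
contact_force: [4.1, -9.1, -2.6]
opening: 0.0
```

```bash
python3 -m creep '[{"dp":[1,0,0],"angular":[0,0,0],"fingers":0},{"dp":[2,0,0],"angular":[0,0,0],"fingers":0}]'; python3 - <<'E'
from h import *
im=optics.grab_frame('side'); cv2.imwrite('pics/s17.png',im);crop(im,180,80,150,110,5,'s17c.png')
E
```

```text
clock: 21.32
eef_pos: [596.3, 109.1, 21.9]
tcp_rot: [3.139, 0.0, 1.644]
contact_force: [4.3, -8.3, -1.5]
opening: 0.004
```

View pics/s17c.png

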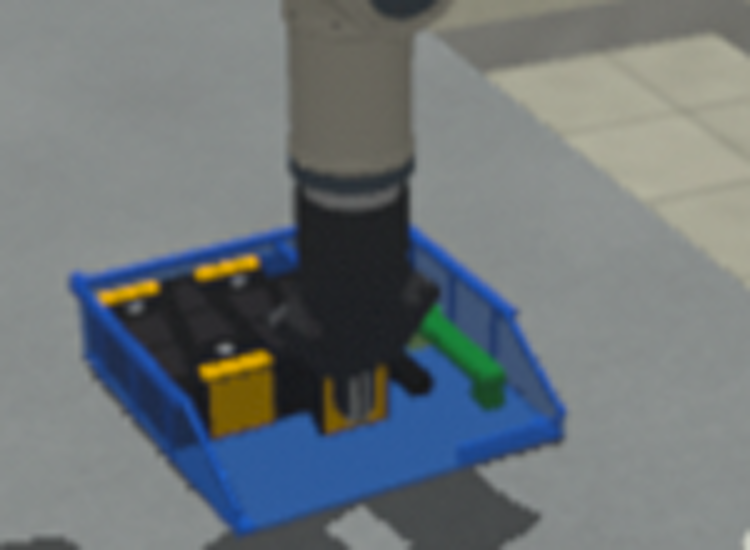

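```bash
python3 -m creep '[{"dp":[1,0,0],"angular":[0,0,0],"fingers":0},{"dp":[2,0,0],"angular":[0,0,0],"fingers":0}]'; python3 -m creep '[{"dp":[1,0,0],"angular":[0,0,0],"fingers":0},{"dp":[2,0,0],"angular":[0,0,0],"fingers":0}]'
```

```text
clock: 21.53
eef_pos: [596.3, 111.1, 22.0]
tcp_rot: [3.139, 0.0, 1.644]
contact_force: [5.9, -7.6, -0.9]
opening: -0.001
clock: 21.7
eef_pos: [596.3, 113.1, 22.0]
tcp_rot: [3.139, 0.0, 1.644]
contact_force: [5.1, -8.5, -1.6]
opening: -0.001
```

```bash
python3 -m creep '[{"dp":[1,0,0],"angular":[0,0,0],"fingers":0},{"dp":[2,0,0],"angular":[0,0,0],"fingers":0}]'
```

```text
clock: 21.87
eef_pos: [596.3, 115.1, 22.1]
tcp_rot: [3.139, 0.0, 1.644]
contact_force: [5.5, -7.4, -1.0]
opening: 0.003
```

```bash
python3 -m creep '[{"dp":[1,0.5,0],"angular":[0,0,0],"fingers":0},{"dp":[2,0.5,0],"angular":[0,0,0],"fingers":0}]'; python3 -m creep '[{"dp":[1,0,0],"angular":[0,0,0],"fingers":0},{"dp":[2,0,0],"angular":[0,0,0],"fingers":0}]'
```

```text
clock: 22.03
eef_pos: [596.5, 117.2, 22.1]
tcp_rot: [3.139, 0.0, 1.644]
contact_force: [5.3, -7.5, -1.5]
opening: 0.002
clock: 22.2
eef_pos: [596.6, 119.1, 22.1]
tcp_rot: [3.138, 0.0, 1.644]
contact_force: [7.1, -9.6, -1.8]
opening: -0.0
```

```bash
python3 -m creep '[{"dp":[1,0,0],"angular":[0,0,0],"fingers":0},{"dp":[2,0,0],"angular":[0,0,0],"fingers":0}]'; python3 - <<'E'
from h import *
im=optics.grab_frame('side'); cv2.imwrite('pics/s18.png',im);crop(im,180,80,150,110,5,'s18c.png')
E
```

```text
clock: 22.37
eef_pos: [596.7, 120.9, 22.2]
tcp_rot: [3.138, 0.0, 1.644]
contact_force: [6.0, -10.1, -1.5]
opening: 0.004
```

View pics/s18c.png

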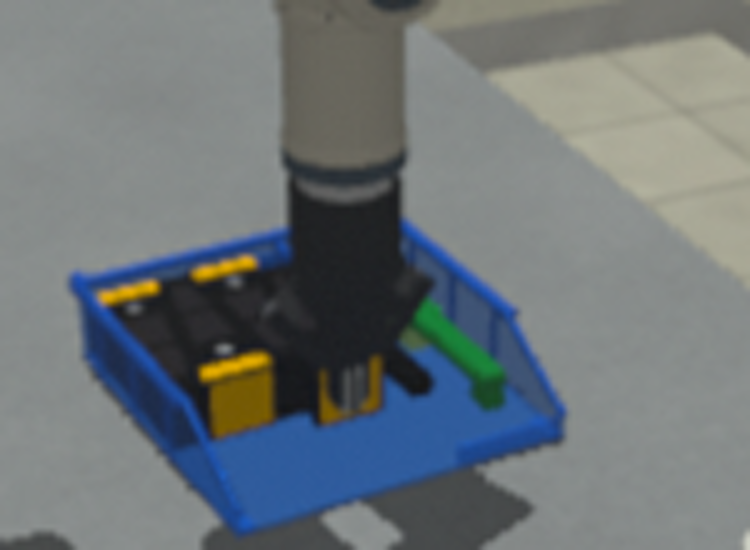

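```bash
python3 -m creep '[{"dp":[1,0,0],"angular":[0,0,0],"fingers":0},{"dp":[1.5,0,0],"angular":[0,0,0],"fingers":0}]'; python3 -m creep '[{"dp":[1,0,0],"angular":[0,0,0],"fingers":0},{"dp":[1.5,0,0],"angular":[0,0,0],"fingers":0}]'
```

```text
clock: 22.58
eef_pos: [596.7, 122.5, 22.2]
tcp_rot: [3.138, 0.0, 1.644]
contact_force: [7.4, -9.2, -0.8]
opening: -0.001
clock: 22.75
eef_pos: [596.5, 124.0, 22.2]
tcp_rot: [3.138, 0.0, 1.644]
contact_force: [7.3, -9.1, -1.0]
opening: -0.001
```

```bash
python3 -m creep '[{"dp":[1,0,0],"angular":[0,0,0],"fingers":0},{"dp":[1.5,0,0],"angular":[0,0,0],"fingers":0}]'
```

```text
clock: 22.92
eef_pos: [596.5, 125.4, 22.2]
tcp_rot: [3.138, 0.0, 1.644]
contact_force: [8.1, -10.6, -0.7]
opening: -0.003
```

```bash
python3 -m creep '[{"dp":[0.5,1.5,0],"angular":[0,0,0],"fingers":0},{"dp":[1.5,1.5,0],"angular":[0,0,0],"fingers":0}]'; python3 -m creep '[{"dp":[1,0.5,0],"angular":[0,0,0],"fingers":0},{"dp":[1.5,0.5,0],"angular":[0,0,0],"fingers":0}]'
```

```text
clock: 23.08
eef_pos: [596.7, 127.3, 22.0]
tcp_rot: [3.14, 0.0, 1.644]
contact_force: [3.1, -9.1, 1.5]
opening: -0.001
clock: 23.25
eef_pos: [596.7, 127.3, 22.0]
tcp_rot: [3.141, 0.002, 1.645]
contact_force: [1.9, -19.6, 4.9]
opening: -0.002
```

```bash
python3 -m creep '[{"dp":[1,0,0],"angular":[0,0,0],"fingers":0},{"dp":[1.5,0,0],"angular":[0,0,0],"fingers":0}]';python3 - <<'E'
from h import *
im=optics.grab_frame('side'); cv2.imwrite('pics/s19.png',im);crop(im,180,80,150,110,5,'s19c.png')
E
```

```text
clock: 23.42
eef_pos: [596.7, 127.4, 22.1]
tcp_rot: [3.141, 0.004, 1.645]
contact_force: [3.1, -28.1, 5.3]
opening: -0.0
```

View pics/s19c.png

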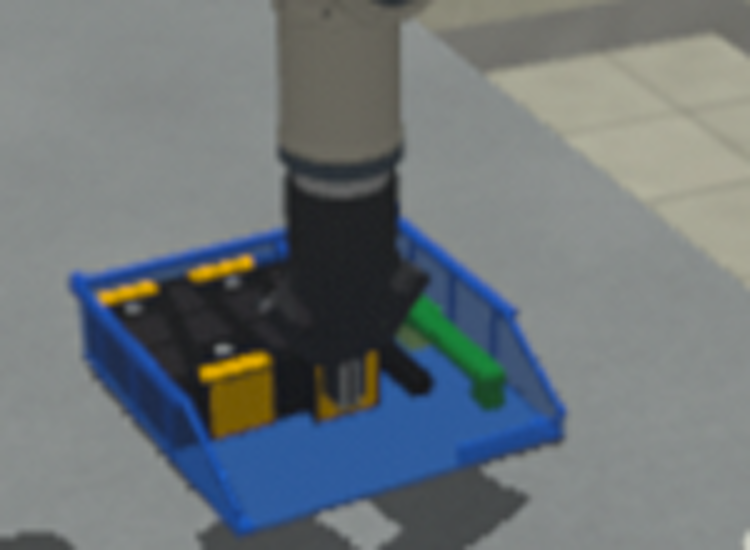

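It jammed at y = 127.3, where the force rose at once with no more travel. The last step reached 28 N, more than I wanted, so I back off and look.

```bash
python3 -m creep '[{"dp":[-3,0,0],"angular":[0,0,0],"fingers":0},{"dp":[-6,0,0],"angular":[0,0,0],"fingers":0},{"dp":[-15,0,0],"angular":[0,0,0],"fingers":0},{"dp":[-40,0,0],"angular":[0,0,0],"fingers":0},{"dp":[-75,0,-20],"angular":[0,0,0],"fingers":0}]';python3 -m creep '[{"dp":[-40,0,-10],"angular":[0,0,0],"fingers":0},{"dp":[-80,0,-20],"angular":[0,0,0],"fingers":0},{"dp":[-120,0,-20],"angular":[0,0,0],"fingers":0},{"dp":[-150,0,-20],"angular":[0,0,0],"fingers":0},{"dp":[-150,0,-20],"angular":[0,0,0],"fingers":0}]';python3 - <<'E'
from h import *
im=optics.grab_frame('side'); cv2.imwrite('pics/s20.png',im);crop(im,180,100,150,110,5,'s20c.png')
im=optics.grab_frame('top'); cv2.imwrite('pics/t20.png',im);crop(im,125,120,110,105,7,'t20c.png')
E
```

```text
clock: 23.88
eef_pos: [599.0, 56.8, 38.7]
tcp_rot: [-3.136, -0.001, 1.646]
contact_force: [0.8, -0.3, -0.4]
opening: 0.005
clock: 24.3
eef_pos: [613.0, -98.9, 62.0]
tcp_rot: [3.14, 0.001, 1.64]
contact_force: [0.3, 0.1, 0.2]
opening: -0.002
```

View pics/t20c.png

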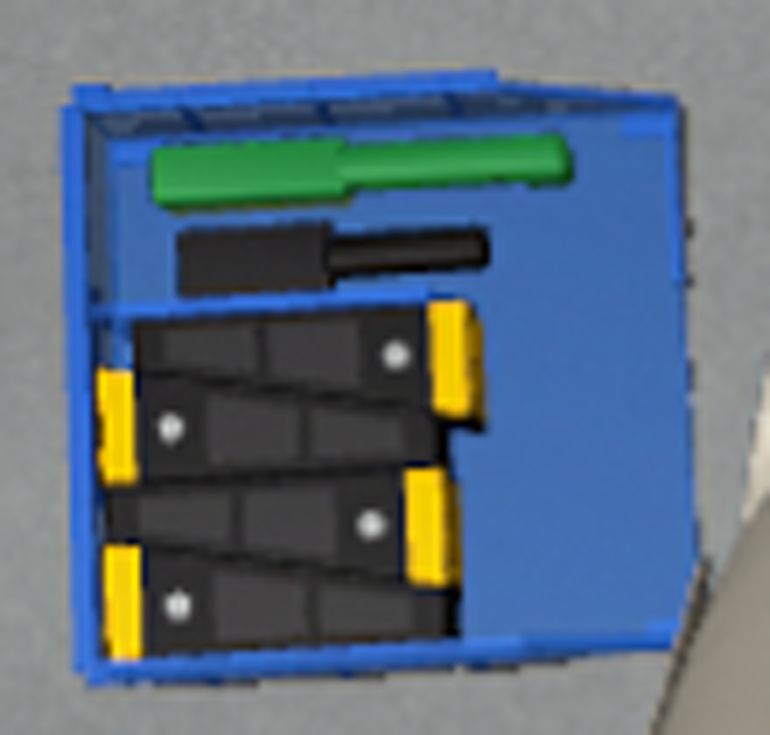

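View pics/s20c.png

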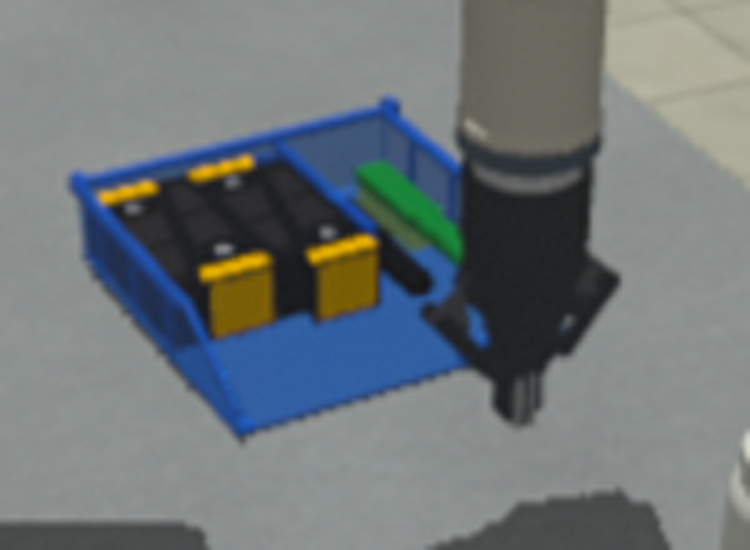

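The top view shows the row closed up against the divider with no visible gaps. The third chock is at the back wall (yellow at 97-137) and the fourth is jammed with its yellow end at (452,358). Tools unmoved. I'll make a second, gentler push of about 15 N to confirm and seat it.

```bash
python3 go.py 600 85 22 1.645; python3 -m creep '[{"dp":[40,0,10],"angular":[0,0,0],"fingers":0},{"dp":[80,0,25],"angular":[0,0,0],"fingers":0},{"dp":[120,0,36],"angular":[0,0,0],"fingers":0},{"dp":[150,0,40],"angular":[0,0,0],"fingers":0},{"dp":[175,0,40],"angular":[0,0,0],"fingers":0}]'; python3 -m creep '[{"dp":[0,0,0],"angular":[0,0,0],"fingers":0}]'; python3 go.py 596.9 125 22 1.645
```

```text
clock 24.40 tcp [612.2 -94.8  61.4] rpy [-3.142e+00 -1.000e-03  1.641e+00] F [-0.2 -0.1 -0.4] op -0.004
dp [180.1   0.5  39.6] ang [-0.0001 -0.0009 -0.004 ] rows 4.4
clock: 24.82
eef_pos: [597.5, 84.7, 20.0]
tcp_rot: [-3.139, -0.001, 1.646]
contact_force: [0.6, 0.5, 1.3]
opening: 0.001
clock: 24.9
eef_pos: [598.2, 86.5, 20.9]
tcp_rot: [-3.14, -0.002, 1.648]
contact_force: [0.3, 0.1, 0.4]
opening: -0.005
clock 24.90 tcp [598.2  86.5  20.9] rpy [-3.140e+00 -2.000e-03  1.648e+00] F [0.3 0.1 0.4] op -0.005
dp [38.5  1.7 -1.1] ang [-0.0014 -0.0016  0.0032] rows 0.9
```

```bash
python3 -m creep '[{"dp":[10,1.5,-1],"angular":[0,0,0.003],"fingers":0},{"dp":[20,1.5,-1],"angular":[0,0,0.003],"fingers":0},{"dp":[29,1.5,-1],"angular":[0,0,0.003],"fingers":0},{"dp":[34,1.5,-1],"angular":[0,0,0.003],"fingers":0},{"dp":[36,1.5,-1],"angular":[0,0,0.003],"fingers":0}]'; python3 go.py 596.9 127.3 22 1.645
```

```text
clock: 25.32
eef_pos: [598.6, 117.3, 22.7]
tcp_rot: [3.141, -0.0, 1.641]
contact_force: [0.9, -0.6, 0.4]
opening: -0.003
clock 25.32 tcp [598.6 117.3  22.7] rpy [ 3.141 -0.     1.641] F [ 0.9 -0.6  0.4] op -0.003
dp [10.1 -1.   0.7] ang [ 0.0001 -0.0005 -0.0044] rows 0.2
```

```bash
python3 -m creep '[{"dp":[2,-1,0],"angular":[0,0,-0.004],"fingers":0},{"dp":[4,-1,0],"angular":[0,0,-0.004],"fingers":0},{"dp":[5.5,-1,0],"angular":[0,0,-0.004],"fingers":0},{"dp":[5.5,-1,0],"angular":[0,0,-0.004],"fingers":0}]'; python3 -m creep '[{"dp":[1,0,0],"angular":[0,0,0],"fingers":0},{"dp":[1,0,0],"angular":[0,0,0],"fingers":0}]'
```

```text
clock: 25.65
eef_pos: [597.2, 122.0, 22.6]
tcp_rot: [3.142, -0.0, 1.644]
contact_force: [0.0, -0.8, -0.4]
opening: 0.003
clock: 25.82
eef_pos: [597.2, 123.0, 22.6]
tcp_rot: [3.142, -0.0, 1.644]
contact_force: [-0.1, 0.6, 0.9]
opening: 0.001
```

```bash
python3 -m creep '[{"dp":[1.5,0,0],"angular":[0,0,0],"fingers":0},{"dp":[2.5,0,0],"angular":[0,0,0],"fingers":0}]'; python3 -m creep '[{"dp":[1,0,0],"angular":[0,0,0],"fingers":0},{"dp":[1,0,0],"angular":[0,0,0],"fingers":0}]'
```

```text
clock: 25.98
eef_pos: [597.0, 125.6, 22.6]
tcp_rot: [3.142, -0.0, 1.644]
contact_force: [-0.6, -0.9, 0.1]
opening: -0.006
clock: 26.15
eef_pos: [596.8, 126.8, 22.5]
tcp_rot: [-3.142, -0.0, 1.645]
contact_force: [0.5, 0.0, 0.8]
opening: -0.001
```

```bash
python3 -m creep '[{"dp":[1,0,0],"angular":[0,0,0],"fingers":0},{"dp":[1,0,0],"angular":[0,0,0],"fingers":0}]'
```

```text
clock: 26.32
eef_pos: [596.8, 127.3, 22.5]
tcp_rot: [-3.142, 0.0, 1.645]
contact_force: [0.5, -4.1, 0.3]
opening: -0.002
```

```bash
python3 -m creep '[{"dp":[1,0,0],"angular":[0,0,0],"fingers":0},{"dp":[1.6,0,0],"angular":[0,0,0],"fingers":0},{"dp":[1.6,0,0],"angular":[0,0,0],"fingers":0}]'
```

```text
clock: 26.57
eef_pos: [596.8, 127.3, 22.5]
tcp_rot: [-3.141, 0.002, 1.645]
contact_force: [1.2, -13.2, 1.9]
opening: 0.0
```

```bash
python3 -m creep '[{"dp":[0.6,0,0],"angular":[0,0,0],"fingers":0},{"dp":[0.6,0,0],"angular":[0,0,0],"fingers":0},{"dp":[0.6,0,0],"angular":[0,0,0],"fingers":0}]'; python3 -m creep '[{"dp":[-2,0,0],"angular":[0,0,0],"fingers":0},{"dp":[-5,0,0],"angular":[0,0,0],"fingers":0},{"dp":[-15,0,0],"angular":[0,0,0],"fingers":0},{"dp":[-40,0,0],"angular":[0,0,0],"fingers":0},{"dp":[-80,0,-20],"angular":[0,0,0],"fingers":0}]';python3 -m creep '[{"dp":[-40,0,-20],"angular":[0,0,0],"fingers":0},{"dp":[-80,0,-50],"angular":[0,0,0],"fingers":0},{"dp":[-120,0,-80],"angular":[0,0,0],"fingers":0},{"dp":[-150,0,-100],"angular":[0,0,0],"fingers":0},{"dp":[-150,0,-100],"angular":[0,0,0],"fingers":0}]';python3 - <<'E'
from h import *
im=optics.grab_frame('side'); cv2.imwrite('pics/s21.png',im)
im=optics.grab_frame('top'); cv2.imwrite('pics/t21.png',im);crop(im,125,120,110,105,7,'t21c.png')
d=cv2.absdiff(im,cv2.imread('pics/t20.png'))[128:215,133:225]; print('max diff in crate',d.max(), (d.max(2)>25).sum())
a=cv2.absdiff(im,cv2.imread('pics/top0.png')); 
for n,b in(('can',(300,118,34,38)),('sock',(360,136,18,20)),('white',(340,266,60,28)),('tools',(143,137,65,26))):
    print(n,(a[b[1]:b[1]+b[3],b[0]:b[0]+b[2]].max(2)>25).sum())
E
```

```text
clock: 26.82
eef_pos: [596.8, 127.3, 22.6]
tcp_rot: [-3.141, 0.003, 1.645]
contact_force: [1.6, -16.8, 2.5]
opening: -0.003
clock: 27.23
eef_pos: [600.1, 53.6, 38.6]
tcp_rot: [-3.137, -0.001, 1.648]
contact_force: [-0.1, -0.2, 0.4]
opening: -0.0
clock: 27.65
eef_pos: [615.2, -101.5, 145.0]
tcp_rot: [3.136, 0.002, 1.643]
contact_force: [-0.1, -0.7, 0.4]
opening: -0.0
max diff in crate 171 38
can 247
sock 0
white 0
tools 5
```

View pics/t21.png

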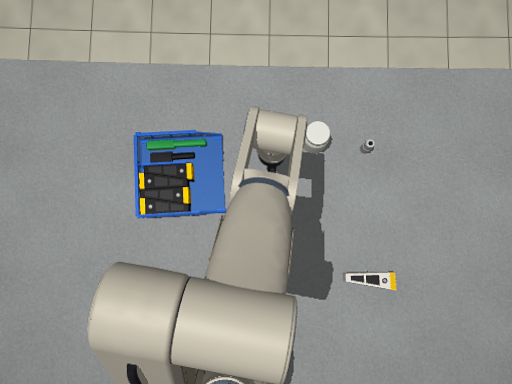

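View pics/t21c.png

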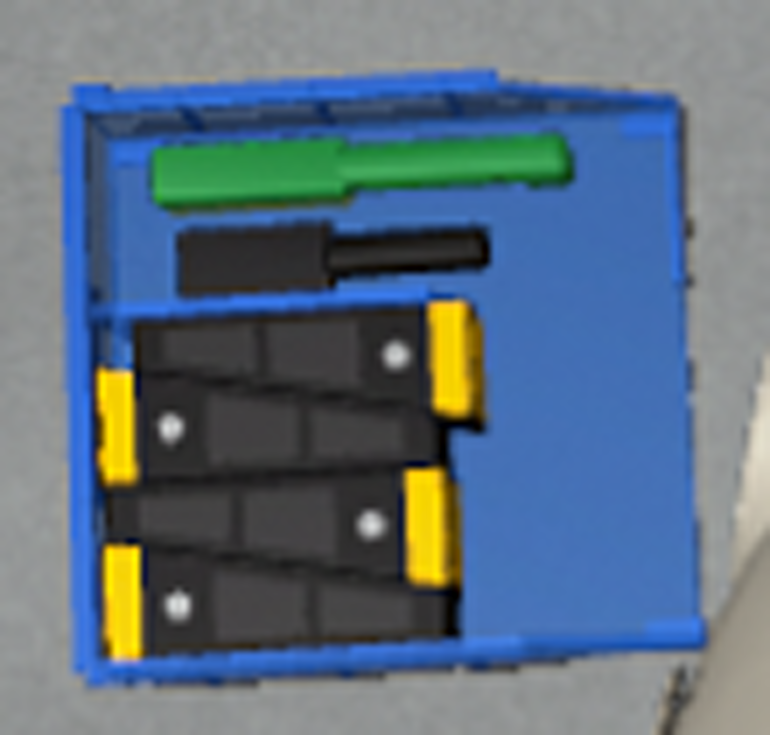

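The final picture matches the earlier one: all four chocks sit tight, the fourth did not move under the second push, and the tools are in place. Handing in.

```bash
python3 -c "
from rig import r
print(r.sign_off()); s=r.sense(); print(s['clock'],s['contact_force'])"
```

```text
the job is handed in; nothing more can be done
None
the job is handed in; nothing more can be done
```

The job is handed in at about 28 s. All four chocks lie alternately head to tail in the wide bay, and the last one is jammed against the divider.

- **Third chock:** I carried in the black chock that lay nearer the crate and pushed it back until it met the back wall, at about 16 N.
- **Fourth chock:** I set the other black chock down thin end first and pushed it in until it jammed.
- **Jam check:** after release I pushed again to 16.8 N. Contact came at the same place and the chock did not move.
- **Row check:** in the last top picture there are no visible gaps between the chocks, and the third sits at the back wall. I could not measure the sideways squeeze directly.
- **Firmer than intended:** my first jamming push reached 28 N for a moment, above the 15 to 20 N I meant to use. From the figures you gave, I estimate the squeeze still stayed under 80 N.
- **Other items:** image comparison with the start shows the socket and the white look-alike unmoved. It shows no real change at the brush and scraper. The comparison flagged the canister area, where the arm and its shadow were in the picture, but the canister itself looks in place.

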